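# Press the boot scraper home in its foam tray

## Robot

A 6-joint arm with a two-finger parallel gripper is mounted at the origin on the work surface. World frame = base frame: x ahead of the robot, y to its left, z up, the work surface at z = 0. Lengths are in mm, angles in rad, forces in N, time in s.
With the tool pointing down it reaches from about 350 to 875 mm from the base axis. Payload 4.2 kg.
Tool frame: the origin (TCP) lies midway between the tips of the shut fingers; the grasp point (between the pads) lies 19 mm behind it (arm.grip_point_offset is the z of the grasp point in the tool frame, in mm); z points along the fingers, x is the direction in which the jaws open and shut, and the axes are right-handed (so a half turn about z gives the same grasp; the last joint's range is limited). The gripper opens to 85 mm and grips with 20 to 120 N. Pads are 22 mm wide; open, the fingers measure 114 mm over their backs; the gripper's body (76 mm by 85 mm) begins 54 mm behind the grasp point. The pads swing forward as they close: fully open they stand 13 mm farther back than shut.
Start: joints at [-0.907, 0.385, 0.008, 0, -1.194, -0.259], TCP at [246.16, -574.46, 231.312] pointing down, gripper open.
Joint ranges: [-3.14, 3.14], [-1.21, 2.06], [-1.07, 1.41], [-3.16, 2.05], [-2.99, -0.16], [-3.1, 3.1]. Speed limits (rad/s): [2.79, 2.79, 3.14, 3.14, 3.14, 3.14].

## Interface

Orientations are given as a unit quaternion [x, y, z, w].
In Python, from bench import arm gives the robot as it stands.
- The arm moves only by the shell command python3 -m jog 'ROWS'. ROWS is JSON, a list of rows, each an object of numbers: "hand": the finger opening in mm, from 0 to 85.4; "dx", "dy", "dz": the shift along the tool's x, y, z in mm; "rx", "ry", "rz": the turn, a rotation vector about the tool's x, y, z in rad. A call has 1 to 5 rows; each row shifts and turns the commanded pose from where the row before left it, along the tool's axes as they then stand; what a row does not reach is not made up. A row lasts 1/12 s, in which the tool goes at most 41.7 mm and 7.16 degrees, less where a joint would pass 70% of its speed; a pose out of reach is approached as far as the arm can. A call with a gripper value outside its range is refused whole. The fingers move at their own pace and stop on an object; the grip force is fixed at half the most. Time passes only in rows, so rows that do not move let the fingers close. It gives the time, the measured TCP pose, the force and the opening at its end, in the units of the state.
- arm.read_state(): the state, without advancing time (a new reading comes with each control period).
- arm.get_image(name): name is "side" or "top"; returns a dict with "img" (480x640x3 uint8, red, green, blue), "depth" (480x640 float32, mm along the optical axis (not along the pixel's ray), 0 where there is no reading), "intrinsics" (3x3 intrinsics, pixels), "dist" ([k1, k2, p1, p2, k3] as OpenCV has them; the pictures are not rectified), "R" (3x3) and "t" (3): a world point X has camera coordinates R X + t. Camera axes: x right, y down, z forward; pixel columns grow to the right and rows downward; lengths in mm; the calibration is good to about 2 mm. A picture is of the moment at which its call begins.
- arm.job_done(): hands the job in, once; it reports no verdict.
The state is a dict: "clock": time; "joints": joint angles; "joint_vel": joint speeds; "joint_efforts": joint torques, N m; "position": TCP position; "ee_rot": TCP orientation; "contact_force": force on the tool from outside, world axes, zero at the start; "wrist_torque": the same for the moment, N m; "gripper_width": finger opening in mm.
Only numpy, scipy, OpenCV 4.12 (cv2) and the standard library are available. Lean on these libraries where they do the work, as an engineer would, in place of code of your own. Each camera call takes 0.05 s, during which the arm holds its last target.

## Task

Put the yellow boot scraper away in the toolbox's lift-out tray: lay it, right way round, in the scraper-shaped cut-out of the dark foam and press it down until it sits level and fully home on the bottom of the pocket. The foam lies a little loose in the tray, so feel for the pocket. Leave the cup, the door stop and the loose tent peg where they are.

Things in the scene. Friction and masses are not known exactly. Their poses are not given: they have to be found in the camera images.
- scraper_mid (a point): Yellow plastic boot scraper lying flat on the bench, right face up: an L in plan, 130 mm long, 110-170 g. Point: on the handle's centre line, mid-length, 15 mm above the flat underside, near the centre of mass. x: from handle to blade, z up. Handle: straight bar 22 mm wide (y -11 to +11), 30 mm high, x -65 to +25. Grip it here across its 22 mm.
- scraper_blade (a point): Top of the scraper's blade block, a place to press: 45 mm to +x and 8 mm to +y of scraper_mid and 13 mm above it (axes as scraper_mid). The block spans x +25 to +65 and y -11 to +37 mm from scraper_mid (it sticks out to +y only), 28 mm high, underside level with the handle's.
- scraper_end (a point): Top of the handle near its free end, the other place to press: 48 mm to -x of scraper_mid and 15 mm above it (axes as scraper_mid).
- tray: Low open steel tray, 254 x 158 x 34 mm, fixed on the bench; origin at the centre of its underside, x along its length, z up. Its dark grey foam (paler in the pocket floor) is shorter than the tray: it may lie up to 6 mm either way along x from nominal (unmeasured; it stays put during the job; y and height are true). A tent peg in a slot 43 mm to -y of the pocket is fixed.
- tray_pocket (a point): Nominal scraper pocket centre, at the foam's top face, 39 mm above the bench; axes as the tray. L-shaped pocket, 24 mm deep, upright firm walls 2 mm clear of the scraper all round. The scraper fits only with its x and y along this frame's x and y, scraper_mid over the true centre (up to 6 mm along x from here). The foam face around is firm: missed, it stops the scraper on top.
- pocket_floor (a point): Firm floor of the pocket, 24 mm under tray_pocket. The scraper drops in freely for 10 mm, then rests on four springy cheeks (side walls, x -48 and +45): it must be pushed 14 mm more with some 5-18 N; the end that is pushed goes down first, so press the ends by turns. Home: scraper_mid 15 mm above this floor, handle top 6 mm and blade 4 mm above the foam.
- cup: Blue ceramic cup, 76 mm across, 80 mm high, standing on the bench; origin at the centre of its underside. A bystander.
- door_stop: Wooden spool-shaped door stop, 68 mm across, 70 mm high, standing on a 150 mm turntable 18 mm high; origin at the centre of its underside. A bystander.
- tent_peg: Loose aluminium tent peg, 170 mm long, 12 mm wide, 6 mm high, lying on the bench; origin at the middle of its underside, x along it. A bystander.
Not all that is in view belongs to the job. Of the things like the part that bears scraper_mid, leave any that is red; of the rest the smaller one is meant.

How it is judged (in metres and radians):
At the end, for the whole second after the job is handed in: The scraper lies at rest in its pocket, its mid point at least 6.5 mm below the foam's top face (home is 9 mm), within 11 mm of the nominal pocket along the tray and 5 mm across it, and level within 0.045 rad (z of scraper_mid in the frame of tray_pocket below -0.0065 m and x of scraper_mid in the frame of tray_pocket between -0.011 and 0.011 m and y of scraper_mid in the frame of tray_pocket between -0.005 and 0.005 m and angle between scraper_mid's own z axis and vertical below 0.045 rad and linear speed of scraper below 0.02 m/s); the robot touches nothing.
It fails at once if the cup is moved more than 30 mm or tipped (distance of cup from where it was at the start of the episode above 0.03 m or angle between cup's own z axis and vertical above 0.4 rad).
It fails at once if the door stop is moved more than 30 mm or tipped (distance of door_stop from where it was at the start of the episode above 0.03 m or angle between door_stop's own z axis and vertical above 0.4 rad).
It fails at once if the loose tent peg is moved more than 30 mm (distance of tent_peg from where it was at the start of the episode above 0.03 m).
It also fails if it takes over 58 s, if anything falls off the work surface, if the arm or the gripper's body presses on something with over 40 N, if the wrist force passes 120 N, or if a joint passes its speed limit or range.

## Working session

There is one attempt and no reset: what is moved stays moved. The work goes in short steps, Python scripts to look and compute and a shell command to move; the robot and the scene stay as the last step left them, time stands still between calls to the robot, and variables do not carry over. Pictures are saved under pics/ and viewed, and the job is handed in when it is done.

```bash
ls; mkdir -p pics; python3 - <<'E'
from bench import arm
import cv2,numpy as np
print(arm.read_state(), arm.grip_point_offset)
for n in("top","side"):
    d=arm.get_image(n); cv2.imwrite(f"pics/{n}0.png",d["img"][:,:,::-1]); np.savez(f"{n}0.npz",**d)
    print(n,d["intrinsics"],d["dist"],d["R"],d["t"])
E
```

```text
pics
{'clock': 0.0, 'joints': array([-9.07417604e-01,  3.85547715e-01,  6.63648773e-03, -5.22337057e-04,
       -1.19402451e+00, -2.58597922e-01]), 'joint_vel': array([ 1.24871981e-03, -4.19597531e-05,  1.67808454e-03,  6.28032222e-04,
       -2.18435831e-04, -1.00575097e-04]), 'joint_efforts': array([ 4.38600164e-04, -3.92282939e+01,  1.88393980e+01,  4.18600380e+00,
       -4.64276935e-03, -1.46699165e-05]), 'position': array([ 245.92400556, -573.94109144,  230.22764694]), 'ee_rot': array([ 5.50617435e-01,  8.34756993e-01,  5.71051872e-04, -9.36530924e-04]), 'contact_force': array([ 0.27384375, -0.57670785,  0.30488982]), 'wrist_torque': array([ 0.02400809,  0.01304947, -0.00595601]), 'gripper_width': 85.33395742852137} -18.700000000000003
top [[544.88896159   0.         319.59561913]
 [  0.         544.88896159 239.70433581]
 [  0.           0.           1.        ]] [-0.03287133  0.          0.          0.          0.        ] [[-0.01326018 -0.99990649 -0.0033435 ]
 [-0.99668262  0.01348581 -0.0802614 ]
 [ 0.08029899  0.00226813 -0.99676824]] [ -50.58350891  523.33909214 1120.36994096]
side [[557.13884042   0.         320.21639432]
 [  0.         557.13884042 230.06602492]
 [  0.           0.           1.        ]] [0.03165211 0.         0.         0.         0.        ] [[-0.71400158 -0.70010253 -0.00762782]
 [-0.53897952  0.5565683  -0.63224425]
 [ 0.44688121 -0.44731216 -0.77473158]] [ 353.1359875   335.31031861 1012.21185818]
```

View pics/top0.png

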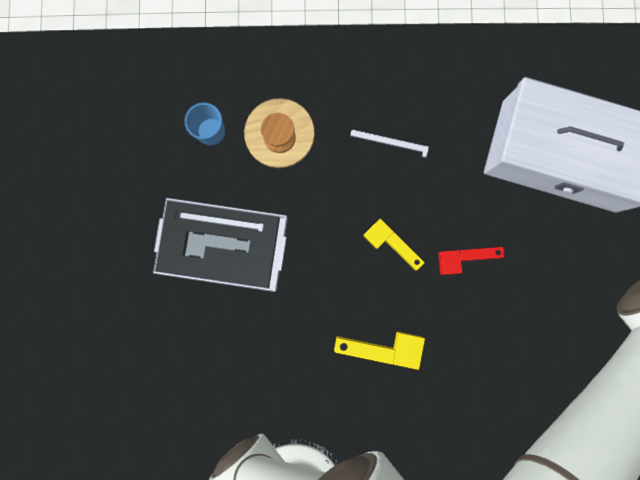

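View pics/side0.png

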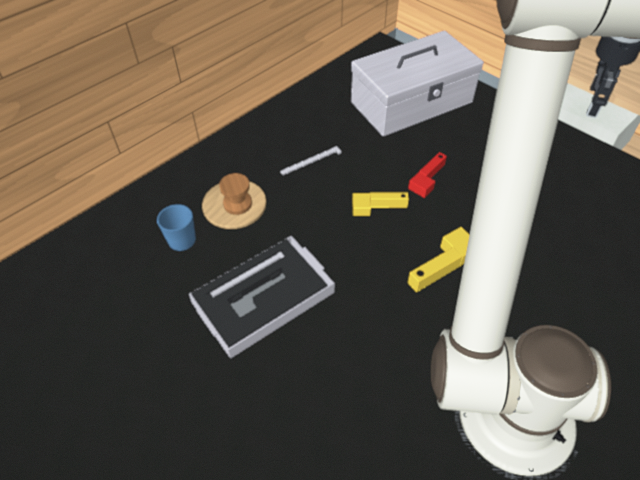

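The top view shows three L-shaped candidates:
- small yellow at about (395,245)
- red at about (470,260), to be left alone
- larger yellow at about (380,350)

I choose the small yellow one at (395,245). The tray is at about (220,245), with its pocket's blade end at about (196,246). The cup is at (205,123), the door stop at (279,132) and the peg at (390,143).

```bash
cat > h.py <<'E'
import numpy as np,cv2
def ray(d,uv):
    p=cv2.undistortPoints(np.float64(uv).reshape(-1,1,2),d["intrinsics"],d["dist"]).reshape(-1,2)
    return np.c_[p,np.ones(len(p))]
def on_plane(d,uv,z):
    r=ray(d,uv)@d["R"]; c=-d["R"].T@d["t"]
    return c+r*((z-c[2])/r[:,2])[:,None]
def proj(d,X):
    q,_=cv2.projectPoints(np.float64(X).reshape(-1,1,3),cv2.Rodrigues(d["R"])[0],d["t"],d["intrinsics"],d["dist"]);return q.reshape(-1,2)
def depth_pts(d,mask):
    v,u=np.nonzero(mask&(d["depth"]>0)); r=ray(d,np.c_[u,v])*d["depth"][v,u][:,None]
    return (r-d["t"])@d["R"], np.c_[u,v]
E
python3 - <<'E'
from h import *
d=dict(np.load("top0.npz")); im=d["img"]; hsv=cv2.cvtColor(im,cv2.COLOR_RGB2HSV)
m=cv2.inRange(hsv,(22,120,90),(36,255,255))
cs,_=cv2.findContours(m,cv2.RETR_EXTERNAL,cv2.CHAIN_APPROX_NONE)
for c in cs:
    if cv2.contourArea(c)<200: continue
    mm=np.zeros_like(m); cv2.drawContours(mm,[c],-1,255,-1)
    P,_=depth_pts(d,mm>0); 
    a=cv2.approxPolyDP(c,3,True).reshape(-1,2)
    print(cv2.contourArea(c),np.percentile(P[:,2],[5,50,95]),"\n",np.c_[a,on_plane(d,a,29)[:,:2].round(1)])
crop=cv2.resize(im[200:290,345:515],None,fx=4.5,fy=4.5,interpolation=cv2.INTER_CUBIC); cv2.imwrite("pics/crop_s.png",crop[:,:,::-1])
crop=cv2.resize(im[190:300,145:295],None,fx=5,fy=5,interpolation=cv2.INTER_CUBIC); cv2.imwrite("pics/crop_t.png",crop[:,:,::-1])
E
```

```text
1879.5 [ 6.13868555 39.07862166 43.32640288] 
 [[ 424.   338.   316.6 -269.3]
 [ 397.   331.   331.7 -214.1]
 [ 392.   348.   297.3 -203.1]
 [ 337.   336.   323.2  -90.7]
 [ 334.   351.   292.8  -84.1]
 [ 418.   369.   253.9 -255.4]]
1018.5 [ 2.36952265 28.84649625 33.03237429] 
 [[ 363.   234.   532.7 -148.1]
 [ 375.   248.   503.1 -172.5]
 [ 385.   241.   517.4 -193.6]
 [ 415.   270.   456.3 -254.4]
 [ 424.   262.   472.6 -273.5]
 [ 381.   219.   563.6 -186.3]]
```

View pics/crop_s.png

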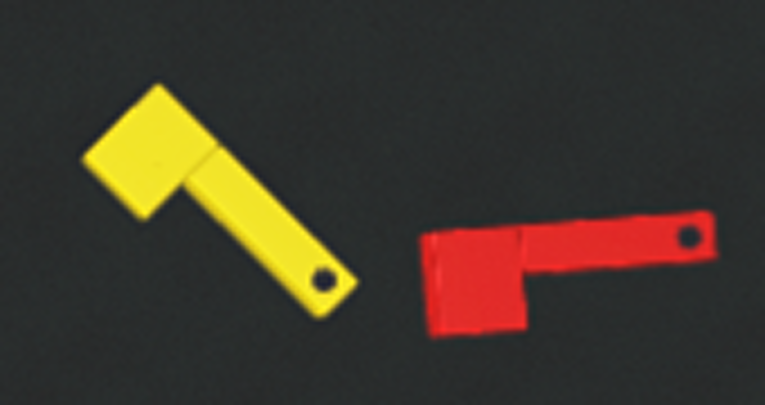

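View pics/crop_t.png

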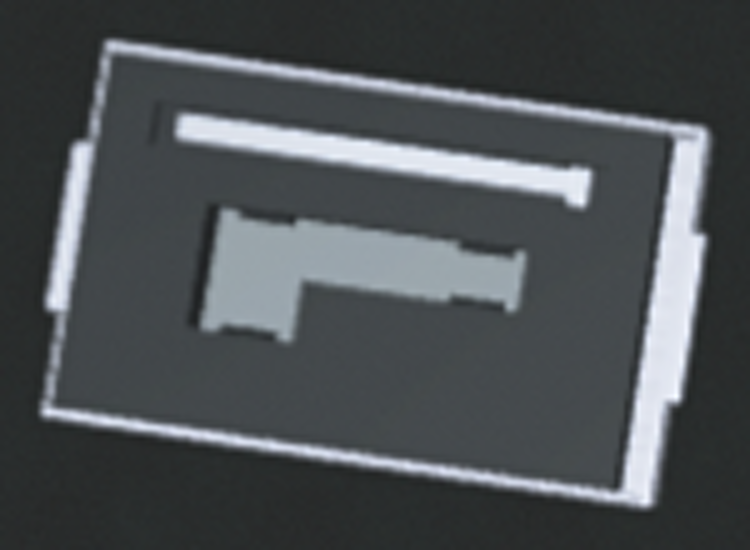

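The crop confirms the small yellow scraper: blade up-left, handle down-right, sticking out to +y, right face up. The pocket is seen with its blade end to the left, and its dark left wall is visible. Next I fit edges.

```bash
cat >> h.py <<'E'
def fit_edge(P):
    vx,vy,x,y=cv2.fitLine(np.float32(P),cv2.DIST_HUBER,0,.01,.01).ravel(); return np.array([x,y]),np.array([vx,vy])
def scraper_pose(d,m,seed):
    cs,_=cv2.findContours(m,cv2.RETR_EXTERNAL,cv2.CHAIN_APPROX_NONE)
    c=[c for c in cs if cv2.contourArea(c)>200 and cv2.pointPolygonTest(c,seed,False)>0][0]
    return c.reshape(-1,2)
E
python3 - <<'E'
from h import *
for n in("top","side"):
    d=dict(np.load(n+"0.npz")); im=d["img"]; print(n,"cam",-d["R"].T@d["t"])
    k=4
    big=cv2.resize(im,None,fx=k,fy=k,interpolation=cv2.INTER_CUBIC)
    hsv=cv2.cvtColor(big,cv2.COLOR_RGB2HSV); m=cv2.inRange(hsv,(22,120,110),(36,255,255))
    seed=(395*k,245*k) if n=="top" else (365*k,203*k)
    c=scraper_pose(d,m,seed); uv=(c+.5)/k-.5
    W=on_plane(d,uv,29.)[:,:2]
    if n=="top":
        # initial pose from corners: x axis handle->blade
        A=(np.array([563.6,-186.3])+np.array([532.7,-148.1]))/2
        x=np.array([563.6-472.6,-186.3+273.5]); 
        th=np.arctan2(x[1],x[0])
        # blade front edge corners and tail corners
        mid=np.array([563.6,-186.3])/2+np.array([472.6,-273.5])/2
        for it in range(3):
            e=np.array([np.cos(th),np.sin(th)]); f=np.array([-e[1],e[0]])
            cen=mid+11*f
            L=np.c_[(W-cen)@e,(W-cen)@f]
            for nm,s in {"right":(np.abs(L[:,1]+11)<5)&(abs(L[:,0])<58),"left":(np.abs(L[:,1]-11)<5)&(L[:,0]>-55)&(L[:,0]<17),
              "front":(abs(L[:,0]-65)<6)&(L[:,1]>-5)&(L[:,1]<30),"tail":(abs(L[:,0]+65)<6)&(abs(L[:,1])<6),"bl":(abs(L[:,1]-37)<6)&(L[:,0]>30)&(L[:,0]<60),"step":(abs(L[:,0]-25)<6)&(L[:,1]>16)&(L[:,1]<32)}.items():
                p,v=fit_edge(L[s]); print(nm,s.sum(),p.round(2),np.degrees(np.arctan2(v[1],v[0])).round(2),end=" | ")
                if nm=="right": dth=np.arctan(v[1]/v[0]); pr=p
                if nm=="left": dth=(dth+np.arctan(v[1]/v[0]))/2; pl=p
                if nm=="front": pf=p
                if nm=="tail": pt=p
            print("cen",cen.round(2),"th",th)
            mid=mid+e*(pf[0]+pt[0])/2+f*(pr[1]+pl[1])/2; th+=dth
E
```

```text
top cam [ 430.96765936  -60.17757527 1158.58397942]
right 193 [ 13.71 -11.14] 0.26 | left 99 [-24.53  14.9 ] 0.33 | front 47 [67.11  8.61] 89.51 | tail 19 [-64.17   0.25] 88.87 | bl 41 [45.06 40.52] 0.17 | step 28 [25.64 22.43] 89.99 | cen [ 510.49 -221.96] th 0.7640770401192701
right 194 [ 10.41 -13.07] -0.02 | left 99 [-14.3   13.23] 0.17 | front 47 [65.9  14.74] -89.92 | tail 19 [-65.51   0.25] 89.68 | bl 41 [45.31 38.41] -0.13 | step 27 [24.34 24.86] 89.74 | cen [ 510.21 -219.62] th 0.7692314314043022
right 193 [  5.78 -13.18] -0.09 | left 99 [-14.46  13.17] 0.1 | front 47 [65.74 14.57] -89.99 | tail 19 [-65.69   0.27] 89.6 | bl 41 [45.18 38.27] -0.21 | step 27 [24.19 24.75] 89.66 | cen [ 510.29 -219.44] th 0.7705958020958922
side cam [-19.47340617 513.3829772  998.88417069]
```

```bash
python3 - <<'E'
from h import *
d=dict(np.load("top0.npz")); im=d["img"]; k=4
big=cv2.resize(im,None,fx=k,fy=k,interpolation=cv2.INTER_CUBIC); g=cv2.cvtColor(big,cv2.COLOR_RGB2GRAY)
s=lambda x,y:(((145+x/5))*k,(190+y/5)*k)
print("vals",[g[int(s(*p)[1]),int(s(*p)[0])] for p in [(250,280),(150,250),(208,260),(275,215),(650,300)]])
m=cv2.inRange(g,110,190)
cs,_=cv2.findContours(m,cv2.RETR_EXTERNAL,cv2.CHAIN_APPROX_NONE)
c=[c for c in cs if cv2.pointPolygonTest(c,s(250,280),False)>0][0].reshape(-1,2); uv=(c+.5)/k-.5
W=on_plane(d,uv,39.)[:,:2]
# tray: bright rim outline
t=cv2.inRange(g,140,255); t=cv2.morphologyEx(t,cv2.MORPH_CLOSE,np.ones((9,9)))
cs,_=cv2.findContours(t,cv2.RETR_EXTERNAL,cv2.CHAIN_APPROX_NONE)
T=max([q for q in cs if cv2.pointPolygonTest(q,s(400,250),False)>0 or True],key=lambda q:cv2.contourArea(q) if (q[:,0,0]<300*k).all() and q[:,0,1].min()>190*k else 0)
print("tray area",cv2.contourArea(T)/16)
WT=on_plane(d,(T.reshape(-1,2)+.5)/k-.5,34.)[:,:2]
# initial frame
q=on_plane(d,[[145+250/5,190+330/5],[145+400/5,190+300/5],[145+520/5,190+310/5]],39)[:,:2]
q2=on_plane(d,[[145+300/5,190+283/5],[145+450/5,190+302/5]],39)[:,:2]
x=q2[0]-q2[1]; th=np.arctan2(x[1],x[0])
cen=q2.mean(0)
e=np.array([np.cos(th),np.sin(th)]);f=np.array([-e[1],e[0]])
cen=cen-13*f; cen=cen+e*0
L=(W-cen)@np.c_[e,f]; cen=cen+e*(L[:,0].min()+67)
for it in range(3):
    e=np.array([np.cos(th),np.sin(th)]);f=np.array([-e[1],e[0]])
    L=(W-cen)@np.c_[e,f]
    LT=(WT-cen)@np.c_[e,f]
    for nm,sel in {"low":(abs(L[:,1]-13)<4)&(L[:,0]>-38)&(L[:,0]<15),"up":(abs(L[:,1]+13)<6)&(L[:,0]>-35)&(L[:,0]<25),"tail":(abs(L[:,0]+67)<4)&(abs(L[:,1])<9),"step":(abs(L[:,0]-23)<5)&(L[:,1]>18)&(L[:,1]<34),"front(floor)":(abs(L[:,0]-67)<9)&(abs(L[:,1]-12)<18)}.items():
        p,v=fit_edge(L[sel]); print(nm,sel.sum(),p.round(2),np.degrees(np.arctan2(v[1],v[0])).round(2),end=" | ")
        if nm=="low": dth=np.arctan(v[1]/v[0]); y=p[1]-p[0]*v[1]/v[0]-13
        if nm=="tail": xt=p[0]+67
        if nm=="step": xs=p[0]-23
    print("\n cen",cen,"th",th,"tail,step off",xt,xs)
    lo=LT[:,1]
    a=LT[(lo>lo.max()-6)&(abs(LT[:,0])<90)];b=LT[(lo<lo.min()+6)&(abs(LT[:,0])<90)]
    print(" tray far/near edges",fit_edge(a),fit_edge(b), "x range",LT[:,0].min(),LT[:,0].max())
    cen=cen+f*y+e*(xt+xs)/2; th+=dth
# full-plate edges along x at several y, gray profile along tray x
for yy in (-60,60):
    X=np.linspace(-160,160,641); pts=np.c_[cen+X[:,None]*e+yy*f,np.full(641,39.)]
    uv=proj(d,pts).astype(np.float32); val=cv2.remap(cv2.cvtColor(im,cv2.COLOR_RGB2GRAY),uv[:,:1],uv[:,1:],cv2.INTER_LINEAR).ravel().astype(int)
    i=np.nonzero(np.abs(np.diff(val[::2]))>12)[0]*2; print(yy,[(X[j],val[j],val[j+2]) for j in i])
E
```

```text
vals [np.uint8(162), np.uint8(71), np.uint8(51), np.uint8(50), np.uint8(140)]
tray area 1145.53125Traceback (most recent call last):
  File "<stdin>", line 29, in <module>
  File "h.py", line 14, in fit_edge
    vx,vy,x,y=cv2.fitLine(np.float32(P),cv2.DIST_HUBER,0,.01,.01).ravel(); return np.array([x,y]),np.array([vx,vy])
              ~~~~~~~~~~~^^^^^^^^^^^^^^^^^^^^^^^^^^^^^^^^^^^^^^^^
cv2.error: OpenCV(4.12.0) /io/opencv/modules/imgproc/src/linefit.cpp:50: error: (-215:Assertion failed) count > 0 in function 'fitLine2D_wods'
```

```bash
python3 - <<'E'
from h import *
d=dict(np.load("top0.npz")); im=d["img"]; k=4
big=cv2.resize(im,None,fx=k,fy=k,interpolation=cv2.INTER_CUBIC); g=cv2.cvtColor(big,cv2.COLOR_RGB2GRAY)
m=cv2.inRange(g,115,190)
cs,_=cv2.findContours(m,cv2.RETR_EXTERNAL,cv2.CHAIN_APPROX_NONE)
c=[c for c in cs if cv2.pointPolygonTest(c,(195*k,246*k),False)>0][0].reshape(-1,2); uv=(c+.5)/k-.5
W=on_plane(d,uv,39.)[:,:2]
a=cv2.approxPolyDP(np.float32(uv).reshape(-1,1,2),1.2,True).reshape(-1,2)
print(np.c_[a,on_plane(d,a,39)[:,:2]].round(1))
r=cv2.inRange(g,120,255)
# tray outer top-rim corners from crop -> z=34
tc=np.array([[105,42],[708,130],[652,505],[42,412]])/5+[145,190]
print(on_plane(d,tc,34)[:,:2].round(1))
E
```

```text
[[165.6 198.1 612.3 261.8]
 [162.6 216.9 573.1 267.6]
 [158.6 220.1 566.4 275.9]
 [153.6 249.1 506.3 285.7]
 [156.1 253.6 496.9 280.4]
 [153.4 272.9 457.2 285.7]
 [274.9 290.6 417.8  35.3]
 [278.1 271.1 457.6  28.4]
 [280.9 269.4 461.1  22.7]
 [285.6 238.9 523.8  12.4]
 [283.9 235.6 530.6  16. ]
 [286.1 219.6 563.8  11. ]
 [285.1 214.9 573.7  13. ]]
[[612.6 262.4]
 [571.9  10.3]
 [417.   34.7]
 [458.3 287.2]]
```

```bash
cat > pk.py <<'E'
from h import *
def pocket(d,verbose=True):
    im=d["img"]; k=4
    big=cv2.resize(im,None,fx=k,fy=k,interpolation=cv2.INTER_CUBIC); g=cv2.cvtColor(big,cv2.COLOR_RGB2GRAY)
    m=cv2.inRange(g,115,190)
    cs,_=cv2.findContours(m,cv2.RETR_LIST,cv2.CHAIN_APPROX_NONE)
    s=tuple(map(float,(proj(d,[[513,180,15]])[0]+.5)*k-.5))
    c=min([c for c in cs if cv2.pointPolygonTest(c,s,False)>0],key=cv2.contourArea).reshape(-1,2); uv=(c+.5)/k-.5
    W=on_plane(d,uv,39.)[:,:2]; W0=on_plane(d,uv,15.)[:,:2]
    th=1.4107; cen=np.array([515.,148.7])
    e=np.array([np.cos(th),np.sin(th)]);f=np.array([-e[1],e[0]])
    L=(W-cen)@np.c_[e,f]; L0=(W0-cen)@np.c_[e,f]
    return L,L0,uv
E
python3 - <<'E'
from pk import *
for n in("top","side"):
    d=dict(np.load(n+"0.npz")); L,L0,uv=pocket(d)
    a=cv2.approxPolyDP(np.float32(uv).reshape(-1,1,2),.7,True).reshape(-1,2)
    i=[np.argmin(np.abs(uv-p).sum(1)) for p in a]
    print(n);print(np.c_[a,L[i],L0[i]].round(1))
E
```

```text
top
[[ 166.6  200.6  124.2  -73.2  131.5  -75.8]
 [ 171.4  200.4  114.4  -75.1  121.6  -77.8]
 [ 278.4  216.1 -111.1  -74.9 -108.8  -77.6]
 [ 279.4  219.4 -114.2  -68.6 -112.   -71.1]
 [ 268.9  286.9 -114.1   72.1 -111.8   72.6]
 [ 267.1  287.9 -110.9   74.7 -108.5   75.2]
 [ 155.6  271.1  122.    74.6  129.3   75.1]
 [ 154.9  270.4  123.8   73.3  131.2   73.8]]Traceback (most recent call last):
  File "<stdin>", line 3, in <module>
  File "pk.py", line 8, in pocket
    c=min([c for c in cs if cv2.pointPolygonTest(c,s,False)>0],key=cv2.contourArea).reshape(-1,2); uv=(c+.5)/k-.5
      ~~~^^^^^^^^^^^^^^^^^^^^^^^^^^^^^^^^^^^^^^^^^^^^^^^^^^^^^^^^^^^^^^^^^^^^^^^^^^
ValueError: min() iterable argument is empty
```

```bash
sed -i 's/def pocket(d,verbose=True)/def pocket(d,px)/; s/s=tuple.*/s=tuple((np.array(px)+.5)*k-.5)/' pk.py
python3 - <<'E'
from pk import *
for n,px in(("top",(195.,246.)),("side",(245.,305.))):
    d=dict(np.load(n+"0.npz")); L,L0,uv=pocket(d,px)
    a=cv2.approxPolyDP(np.float32(uv).reshape(-1,1,2),.7,True).reshape(-1,2)
    i=[np.argmin(np.abs(uv-p).sum(1)) for p in a]
    print(n);print(np.c_[a,L[i],L0[i]].round(1))
d=dict(np.load("side0.npz"));crop=cv2.resize(d["img"][230:360,185:340],None,fx=5,fy=4.5,interpolation=cv2.INTER_CUBIC)[:,:,::-1]; cv2.imwrite("pics/crop_side.png",crop)
E
```

```text
top
[[184.9 254.9  67.6  32.7  73.8  32.3]
 [187.4 255.6  62.2  33.4  68.3  33.1]
 [189.1 254.4  59.1  30.4  65.   29.9]
 [199.1 255.6  38.2  29.9  43.7  29.4]
 [202.1 257.9  31.3  33.5  36.6  33.2]
 [203.1 256.9  29.5  31.2  34.9  30.8]
 [205.4 245.6  28.7   7.6  34.    6.7]
 [233.9 249.6 -30.9   7.1 -26.9   6.2]
 [235.1 248.4 -33.1   4.2 -29.1   3.2]
 [244.9 249.6 -53.4   3.8 -49.8   2.8]
 [246.9 251.9 -58.2   7.8 -54.7   6.9]
 [248.4 249.6 -60.5   2.7 -57.1   1.7]
 [249.6 240.6 -60.2 -16.  -56.8 -17.4]
 [248.9 239.9 -58.4 -17.3 -54.9 -18.7]
 [246.9 241.4 -54.8 -13.6 -51.3 -15. ]
 [236.9 239.9 -33.9 -13.7 -29.9 -15. ]
 [235.1 237.9 -29.6 -17.3 -25.6 -18.7]
 [206.1 233.6  31.2 -17.2  36.6 -18.6]
 [203.1 234.9  37.  -13.7  42.5 -15.1]
 [198.9 234.6  45.8 -12.9  51.5 -14.3]
 [189.1 231.6  66.9 -16.1  73.  -17.5]]
side
[[ 2.829e+02  2.741e+02 -5.100e+01 -2.000e-01 -5.920e+01 -1.490e+01]
 [ 2.814e+02  2.736e+02 -4.920e+01 -3.100e+00 -5.730e+01 -1.790e+01]
 [ 2.746e+02  2.791e+02 -3.030e+01  0.000e+00 -3.790e+01 -1.460e+01]
 [ 2.666e+02  2.824e+02 -1.250e+01 -3.100e+00 -1.970e+01 -1.780e+01]
 [ 2.446e+02  2.954e+02  4.050e+01 -3.200e+00  3.460e+01 -1.800e+01]
 [ 2.376e+02  3.011e+02  5.890e+01  0.000e+00  5.350e+01 -1.460e+01]
 [ 2.316e+02  3.034e+02  7.130e+01 -2.600e+00  6.620e+01 -1.740e+01]
 [ 2.311e+02  3.046e+02  7.360e+01 -7.000e-01  6.860e+01 -1.540e+01]
 [ 2.391e+02  3.159e+02  7.410e+01  3.110e+01  6.910e+01  1.720e+01]
 [ 2.429e+02  3.149e+02  6.700e+01  3.360e+01  6.180e+01  1.980e+01]
 [ 2.549e+02  3.071e+02  3.850e+01  3.270e+01  3.260e+01  1.890e+01]
 [ 2.521e+02  3.019e+02  3.640e+01  1.900e+01  3.050e+01  4.800e+00]
 [ 2.516e+02  2.969e+02  3.100e+01  8.300e+00  2.490e+01 -6.100e+00]
 [ 2.526e+02  2.956e+02  2.780e+01  7.000e+00  2.160e+01 -7.500e+00]
 [ 2.829e+02  2.779e+02 -4.570e+01  7.600e+00 -5.370e+01 -6.800e+00]
 [ 2.841e+02  2.764e+02 -4.990e+01  6.100e+00 -5.800e+01 -8.400e+00]]
```

View pics/crop_side.png

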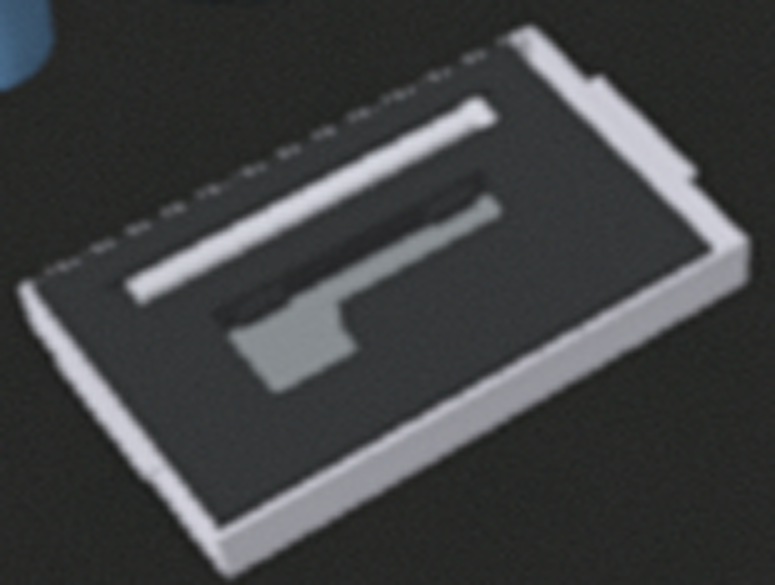

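The measurements agree with the given sizes:

| Item | Measured | Given |
|---|---|---|
| Tray | 255 x 157 mm | 254 x 158 mm |
| Scraper length | 131 mm | 130 mm |
| Apparent handle width | 26 mm | 22 mm plus 4.4 mm of visible side |

- **Scraper_mid:** about (511.3, -221.5), yaw 0.771.
- **True pocket centre:** about (521.6, 154.2), yaw 1.412. All pocket edges agree within about 1 mm in the top view, and the side view is about 1 mm off along x.

First I turn the tool.

```bash
cat > go.py <<'E'
import sys,numpy as np
from bench import arm
from scipy.spatial.transform import Rotation as R
# usage: go.py x y z yaw(tool x)  -> remaining delta in tool axes
s=arm.read_state(); r=R.from_quat(s["ee_rot"]); M=r.as_matrix()
T=np.array(list(map(float,sys.argv[1:4]))); yaw=float(sys.argv[4])
tx=np.array([np.cos(yaw),np.sin(yaw),0]);tz=np.array([0,0,-1.]);Rt=R.from_matrix(np.c_[tx,np.cross(tz,tx),tz])
print("t",s["clock"],"pos",s["position"].round(1),"yaw",np.arctan2(M[1,0],M[0,0]).round(4),"F",s["contact_force"].round(1),"w",s["gripper_width"].round(1))
print("d tool",(M.T@(T-s["position"])).round(1),"rot",(r.inv()*Rt).as_rotvec().round(4))
E
python3 -m jog '[{"rz":-0.122},{"rz":-0.122},{"rz":-0.122},{"rz":0}]'; python3 go.py 511.3 -221.5 130 2.3414
```

```text
$[0]: bad value
Traceback (most recent call last):
  File "go.py", line 8, in <module>
    print("t",s["clock"],"pos",s["position"].round(1),"yaw",np.arctan2(M[1,0],M[0,0]).round(4),"F",s["contact_force"].round(1),"w",s["gripper_width"].round(1))
                                                                                                                                   ^^^^^^^^^^^^^^^^^^^^^^^^
AttributeError: 'float' object has no attribute 'round'
```

```bash
sed -i 's/s\["gripper_width"\].round(1)/round(s["gripper_width"],1)/' go.py
python3 -m jog '[{"hand":85,"dx":0,"dy":0,"dz":0,"rx":0,"ry":0,"rz":-0.122},{"hand":85,"dx":0,"dy":0,"dz":0,"rx":0,"ry":0,"rz":-0.122},{"hand":85,"dx":0,"dy":0,"dz":0,"rx":0,"ry":0,"rz":-0.122}]'; python3 go.py 511.3 -221.5 130 2.3414
```

```text
clock: 0.35
position: [246.0, -574.1, 230.6]
ee_rot: [0.387, 0.922, 0.0, -0.0]
contact_force: [-0.3, 1.2, -0.6]
gripper_width: 84.8
t 0.35 pos [ 246.  -574.1  230.6] yaw 2.3475 F [-0.3  1.2 -0.6] w 84.8
d tool [ 65.5 436.3 100.9] rot [ 0.0004 -0.0012  0.0061]
```

```bash

python3 -m jog '[{"hand":85,"dx":5.5,"dy":36,"dz":0,"rx":0,"ry":0,"rz":0.006},{"hand":85,"dx":5.5,"dy":36,"dz":0,"rx":0,"ry":0,"rz":0},{"hand":85,"dx":5.5,"dy":36,"dz":0,"rx":0,"ry":0,"rz":0},{"hand":85,"dx":5.5,"dy":36,"dz":0,"rx":0,"ry":0,"rz":0},{"hand":85,"dx":5.5,"dy":36,"dz":0,"rx":0,"ry":0,"rz":0}]'
python3 -m jog '[{"hand":85,"dx":5.5,"dy":36,"dz":0,"rx":0,"ry":0,"rz":0},{"hand":85,"dx":5.5,"dy":36,"dz":0,"rx":0,"ry":0,"rz":0},{"hand":85,"dx":5.5,"dy":36,"dz":8,"rx":0,"ry":0,"rz":0},{"hand":85,"dx":5.5,"dy":36,"dz":20,"rx":0,"ry":0,"rz":0},{"hand":85,"dx":5.5,"dy":36,"dz":20,"rx":0,"ry":0,"rz":0}]'; python3 go.py 511.3 -221.5 130 2.3414
```

```text
clock: 0.77
position: [357.3, -428.3, 230.8]
ee_rot: [0.392, 0.92, 0.0, -0.0]
contact_force: [-0.0, 0.7, -0.2]
gripper_width: 84.9
clock: 1.18
position: [468.8, -283.8, 183.4]
ee_rot: [0.392, 0.92, 0.0, 0.001]
contact_force: [0.6, -0.3, -0.8]
gripper_width: 85.3
t 1.1833 pos [ 468.8 -283.8  183.4] yaw 2.3356 F [ 0.6 -0.3 -0.8] w 85.3
d tool [15.6 73.8 53.5] rot [ 0.0013  0.0019 -0.0058]
```

```bash

python3 -m jog '[{"hand":85,"dx":7,"dy":37,"dz":10,"rx":0,"ry":0,"rz":-0.006},{"hand":85,"dx":8,"dy":36,"dz":14,"rx":0,"ry":0,"rz":0},{"hand":85,"dx":0,"dy":0,"dz":28,"rx":0,"ry":0,"rz":0},{"hand":85,"dx":0,"dy":0,"dz":0,"rx":0,"ry":0,"rz":0},{"hand":85,"dx":0,"dy":0,"dz":0,"rx":0,"ry":0,"rz":0}]'; python3 go.py 511.3 -221.5 12 2.3414
python3 - <<'E'
from h import *
from bench import arm
for n in("top","side"):
    d=arm.get_image(n); np.savez(n+"1.npz",**d)
    c=[int(v) for v in proj(d,[[511,-221,30]])[0]]; x0=max(0,c[0]-90);y0=max(0,c[1]-80)
    cv2.imwrite(f"pics/{n}1.png",cv2.resize(d["img"][y0:y0+150,x0:x0+180],None,fx=2.2,fy=2.2)[:,:,::-1])
a=[cv2.imread(f"pics/{n}1.png") for n in("top","side")]; cv2.imwrite("pics/both1.png",np.hstack(a))
E
```

```text
clock: 1.6
position: [508.5, -223.5, 129.9]
ee_rot: [0.389, 0.921, -0.001, -0.002]
contact_force: [-0.7, -0.4, 0.6]
gripper_width: 84.8
t 1.6 pos [ 508.5 -223.5  129.9] yaw 2.3424 F [-0.7 -0.4  0.6] w 84.8
d tool [ -0.9   3.7 117.9] rot [-0.0031 -0.0037  0.001 ]
```

View pics/both1.png

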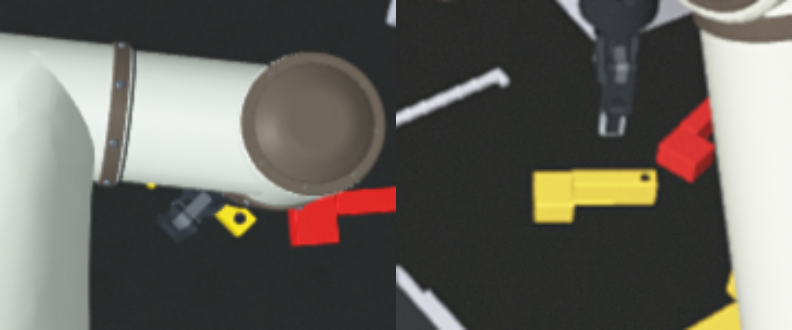

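The side crop shows the gripper above the handle and the scraper unobstructed, from blade (535,195) to tail (656,187). I cross-check the side-view corners against my pose.

```bash
python3 - <<'E'
from h import *
d=dict(np.load("side1.npz"));c=[int(v) for v in proj(d,[[511,-221,30]])[0]]; x0=max(0,c[0]-90);y0=max(0,c[1]-80)
q=np.array([[656,170],[656,187],[574,170],[533,172],[573.5,202.]]);uv=(q-[396,0]+.5)/2.2-.5+[x0,y0]
P=on_plane(d,uv,29.)[:,:2]
th=.7706;e=np.array([np.cos(th),np.sin(th)]);f=np.array([-e[1],e[0]])
print(((P-[511.3,-221.5])@np.c_[e,f]).round(1))
E
grep -c . h.py
```

```text
[[-65.2 -10.8]
 [-62.8  13.9]
 [ 23.2 -11.1]
 [ 67.5  -8.3]
 [ 26.1  35.1]]
18
```

The side view agrees within about 2 mm. Now I descend and grip, with the tip about 12 mm above the bench.

```bash
python3 go.py 511.3 -221.5 12 2.3414
python3 -m jog '[{"hand":85,"dx":-1,"dy":3.5,"dz":38,"rx":0,"ry":0,"rz":0},{"hand":85,"dx":0,"dy":0,"dz":38,"rx":0,"ry":0,"rz":0},{"hand":85,"dx":0,"dy":0,"dz":30,"rx":0,"ry":0,"rz":0},{"hand":85,"dx":0,"dy":0,"dz":11,"rx":0,"ry":0,"rz":0},{"hand":85,"dx":0,"dy":0,"dz":0,"rx":0,"ry":0,"rz":0}]'; python3 go.py 511.3 -221.5 12 2.3414
```

```text
t 1.7 pos [ 509.9 -224.8  132.4] yaw 2.3409 F [ 0.7 -0.5  0. ] w 85.3
d tool [  1.6   3.3 120.4] rot [ 0.0002  0.0013 -0.0005]
clock: 2.12
position: [511.5, -223.0, 12.9]
ee_rot: [0.39, 0.921, -0.001, -0.002]
contact_force: [-0.1, -0.2, -1.2]
gripper_width: 84.8
t 2.1167 pos [ 511.5 -223.    12.9] yaw 2.3399 F [-0.1 -0.2 -1.2] w 84.8
d tool [1.2 0.9 1. ] rot [-0.0025 -0.003  -0.0015]
```

```bash

python3 -m jog '[{"hand":0,"dx":1,"dy":1,"dz":0,"rx":0,"ry":0,"rz":0},{"hand":0,"dx":0,"dy":0,"dz":0,"rx":0,"ry":0,"rz":0},{"hand":0,"dx":0,"dy":0,"dz":0,"rx":0,"ry":0,"rz":0},{"hand":0,"dx":0,"dy":0,"dz":0,"rx":0,"ry":0,"rz":0},{"hand":0,"dx":0,"dy":0,"dz":0,"rx":0,"ry":0,"rz":0}]'
python3 -m jog '[{"hand":0,"dx":0,"dy":0,"dz":0,"rx":0,"ry":0,"rz":0},{"hand":0,"dx":0,"dy":0,"dz":0,"rx":0,"ry":0,"rz":0},{"hand":0,"dx":0,"dy":0,"dz":0,"rx":0,"ry":0,"rz":0}]'; python3 go.py 511.3 -221.5 12 2.3414
```

```text
clock: 2.53
position: [513.8, -220.8, 15.7]
ee_rot: [0.389, 0.921, 0.0, 0.001]
contact_force: [-0.8, 0.2, 0.5]
gripper_width: 25.2
clock: 2.78
position: [514.0, -220.9, 15.7]
ee_rot: [0.389, 0.921, 0.0, 0.001]
contact_force: [-1.7, 0.6, 7.5]
gripper_width: 20.4
t 2.7833 pos [ 514.  -220.9   15.7] yaw 2.3423 F [-1.7  0.6  7.5] w 20.4
d tool [ 1.5 -2.4  3.7] rot [0.0012 0.0022 0.0009]
```

```bash

python3 -m jog '[{"hand":0,"dx":0,"dy":0,"dz":0,"rx":0,"ry":0,"rz":0},{"hand":0,"dx":0,"dy":0,"dz":-20,"rx":0,"ry":0,"rz":0},{"hand":0,"dx":0,"dy":0,"dz":-38,"rx":0,"ry":0,"rz":0},{"hand":0,"dx":0,"dy":0,"dz":-38,"rx":0,"ry":0,"rz":0},{"hand":0,"dx":0,"dy":0,"dz":-20,"rx":0,"ry":0,"rz":0}]'
python3 -m jog '[{"hand":0,"dx":0,"dy":0,"dz":0,"rx":0,"ry":0,"rz":-0.12},{"hand":0,"dx":0,"dy":0,"dz":0,"rx":0,"ry":0,"rz":-0.12},{"hand":0,"dx":0,"dy":0,"dz":0,"rx":0,"ry":0,"rz":-0.12},{"hand":0,"dx":0,"dy":0,"dz":0,"rx":0,"ry":0,"rz":-0.12},{"hand":0,"dx":0,"dy":0,"dz":0,"rx":0,"ry":0,"rz":-0.12}]'; python3 go.py 521.6 154.2 130 2.983
```

```text
clock: 3.2
position: [514.6, -221.2, 134.5]
ee_rot: [0.389, 0.921, 0.0, 0.003]
contact_force: [1.0, -0.1, -0.8]
gripper_width: 20.3
clock: 3.62
position: [512.4, -220.5, 130.0]
ee_rot: [0.097, 0.995, 0.0, -0.0]
contact_force: [-0.0, -0.0, -1.2]
gripper_width: 20.5
t 3.6167 pos [ 512.4 -220.5  130. ] yaw 2.9473 F [-0.  -0.  -1.2] w 20.5
d tool [6.330e+01 3.694e+02 2.000e-01] rot [ 0.0004 -0.0009 -0.0357]
```

```bash

python3 -m jog '[{"hand":0,"dx":0,"dy":0,"dz":0,"rx":0,"ry":0,"rz":-0.036},{"hand":0,"dx":5,"dy":37,"dz":0,"rx":0,"ry":0,"rz":0},{"hand":0,"dx":5,"dy":37,"dz":0,"rx":0,"ry":0,"rz":0},{"hand":0,"dx":5,"dy":37,"dz":0,"rx":0,"ry":0,"rz":0},{"hand":0,"dx":5,"dy":37,"dz":0,"rx":0,"ry":0,"rz":0}]'
python3 -m jog '[{"hand":0,"dx":5,"dy":37,"dz":0,"rx":0,"ry":0,"rz":0},{"hand":0,"dx":5,"dy":37,"dz":0,"rx":0,"ry":0,"rz":0},{"hand":0,"dx":5,"dy":37,"dz":0,"rx":0,"ry":0,"rz":0},{"hand":0,"dx":5,"dy":37,"dz":0,"rx":0,"ry":0,"rz":0},{"hand":0,"dx":5,"dy":37,"dz":0,"rx":0,"ry":0,"rz":0}]'
python3 -m jog '[{"hand":0,"dx":5,"dy":35,"dz":0,"rx":0,"ry":0,"rz":0},{"hand":0,"dx":0,"dy":0,"dz":0,"rx":0,"ry":0,"rz":0},{"hand":0,"dx":0,"dy":0,"dz":0,"rx":0,"ry":0,"rz":0}]'
python3 go.py 521.6 154.2 60 2.983
python3 - <<'E'
from h import *
from bench import arm
for n in("top","side"):
    d=arm.get_image(n); np.savez(n+"2.npz",**d)
    c=[int(v) for v in proj(d,[[521,154,80]])[0]]; x0=max(0,c[0]-90);y0=max(0,c[1]-75)
    cv2.imwrite(f"pics/{n}2.png",cv2.resize(d["img"][y0:y0+150,x0:x0+180],None,fx=2.2,fy=2.2)[:,:,::-1])
a=[cv2.imread(f"pics/{n}2.png") for n in("top","side")]; cv2.imwrite("pics/both2.png",np.hstack(a))
E
```

```text
clock: 4.03
position: [516.7, -70.2, 130.0]
ee_rot: [0.083, 0.997, 0.0, -0.0]
contact_force: [1.0, 1.0, -1.3]
gripper_width: 20.4
clock: 4.45
position: [522.1, 116.9, 130.1]
ee_rot: [0.082, 0.997, -0.0, -0.0]
contact_force: [1.3, -0.4, -1.5]
gripper_width: 20.3
clock: 4.7
position: [523.2, 152.2, 129.8]
ee_rot: [0.08, 0.997, -0.0, -0.0]
contact_force: [0.2, -0.3, -0.9]
gripper_width: 20.4
t 4.7 pos [523.2 152.2 129.8] yaw 2.9807 F [ 0.2 -0.3 -0.9] w 20.4
d tool [ 1.8  1.7 69.8] rot [-0.0004 -0.001  -0.0023]
```

View pics/both2.png

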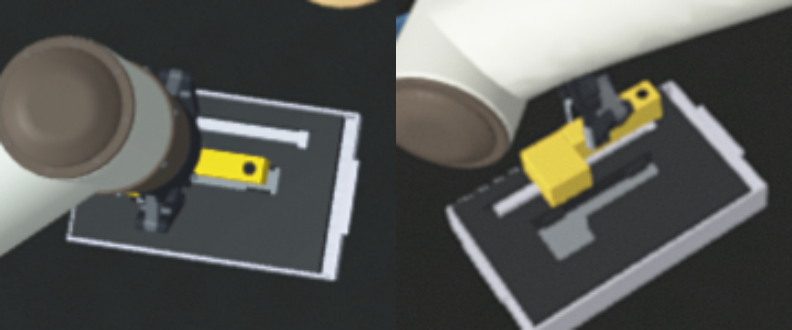

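The scraper is held level with its blade toward the pocket's blade end (side crop: blade (560,165), tail (655,95)). I lower it to just over the foam, correct the xy, and measure there.

```bash

python3 -m jog '[{"hand":0,"dx":1.8,"dy":1.7,"dz":30,"rx":0,"ry":0,"rz":-0.002},{"hand":0,"dx":0,"dy":0,"dz":30,"rx":0,"ry":0,"rz":0},{"hand":0,"dx":0,"dy":0,"dz":6,"rx":0,"ry":0,"rz":0},{"hand":0,"dx":0,"dy":0,"dz":0,"rx":0,"ry":0,"rz":0},{"hand":0,"dx":0,"dy":0,"dz":0,"rx":0,"ry":0,"rz":0}]'
python3 go.py 521.6 154.2 60 2.983
python3 - <<'E'
from h import *
from bench import arm
for n in("top","side"):
    d=arm.get_image(n); np.savez(n+"3.npz",**d)
    c=[int(v) for v in proj(d,[[521,154,60]])[0]]; x0=max(0,c[0]-60);y0=max(0,c[1]-50); print(n,x0,y0)
    cv2.imwrite(f"pics/{n}3.png",cv2.resize(d["img"][y0:y0+110,x0:x0+130],None,fx=6,fy=5.4,interpolation=cv2.INTER_CUBIC)[:,:,::-1])
E
```

```text
clock: 5.22
position: [522.9, 151.7, 65.0]
ee_rot: [0.081, 0.997, -0.0, 0.0]
contact_force: [0.3, 0.1, -0.8]
gripper_width: 20.2
t 5.2167 pos [522.9 151.7  65. ] yaw 2.9788 F [ 0.3  0.1 -0.8] w 20.2
d tool [1.7 2.3 5. ] rot [-0.0003  0.0006 -0.0042]
top 155 190
side 197 230
```

View pics/top3.png

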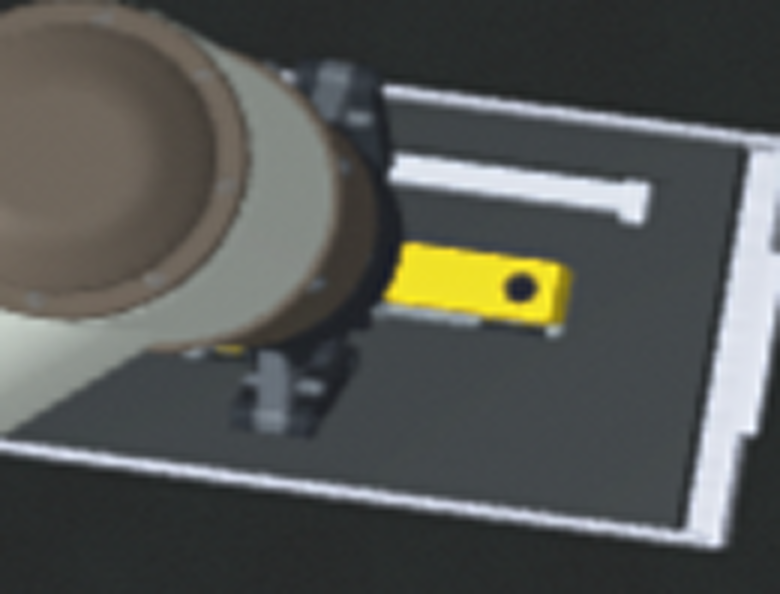

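View pics/side3.png

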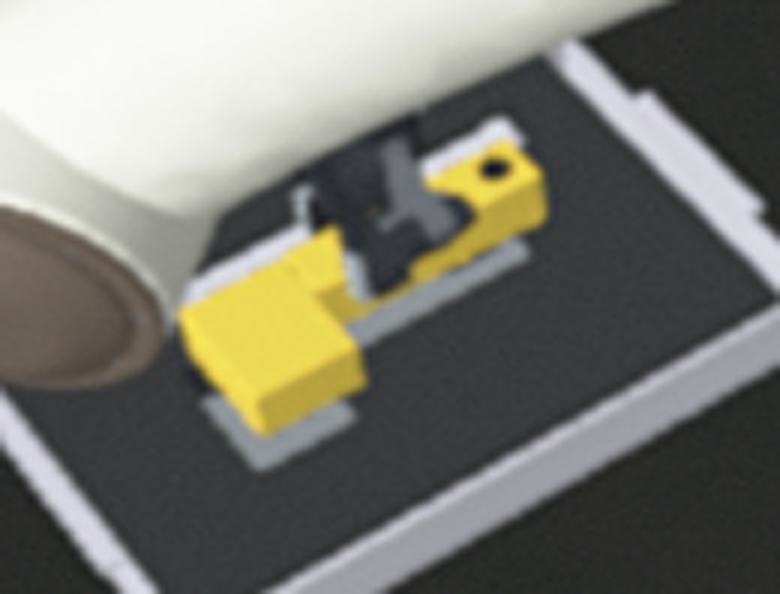

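```bash
python3 - <<'E'
from h import *
th=1.412;e=np.array([np.cos(th),np.sin(th)]);f=np.array([-e[1],e[0]]); C=np.array([521.6,154.2])
def run(n,o,pts,U):
    d=dict(np.load(n+"3.npz"))
    for (u,v,x,y,h) in pts:
        p=np.array([(u+.5)/6-.5+o[0],(v+.5)/5.4-.5+o[1]])
        l=(on_plane(d,[p],U+h)[0,:2]-C)@np.c_[e,f]
        print(n,(x,y,h),(l-[x,y]).round(1))
for U in(48,52):
    print("U",U)
    run("top",(155,190),[(556,262,-65,-11,30),(547,326,-65,11,30),(571,266,-65,-11,0),(565,326,-65,11,0)],U)
    run("side",(197,230),[(262,437,65,37,0),(365,384,25,37,0),(262,407,65,37,28),(360,355,25,37,28),(182,313,65,-11,28),(547,217,-65,11,0),(545,180,-65,11,30)],U)
E
```

```text
U 48
top (-65, -11, 30) [-1.8 -1.3]
top (-65, 11, 30) [-2.5  0.5]
top (-65, -11, 0) [-2.6 -2.4]
top (-65, 11, 0) [-4.2 -1.6]
side (65, 37, 0) [-3.5 -4.2]
side (25, 37, 0) [-2.7 -3.1]
side (65, 37, 28) [-3.8  1.6]
side (25, 37, 28) [-0.7  2. ]
side (65, -11, 28) [-3.5 -0.4]
side (-65, 11, 0) [-3.7 -3. ]
side (-65, 11, 30) [-2.1  0.9]
U 52
top (-65, -11, 30) [-2.3 -1. ]
top (-65, 11, 30) [-3.1  0.7]
top (-65, -11, 0) [-3.2 -2.1]
top (-65, 11, 0) [-4.7 -1.4]
side (65, 37, 0) [-2.6 -1.9]
side (25, 37, 0) [-1.6 -0.7]
side (65, 37, 28) [-2.9  4. ]
side (25, 37, 28) [0.4 4.4]
side (65, -11, 28) [-2.6  2.2]
side (-65, 11, 0) [-2.3 -0.6]
side (-65, 11, 30) [-0.7  3.4]
```

Both views and the TCP reading agree: the scraper is about 2.5 mm short along pocket x and about 1 mm short in y. I correct that and lower gently.

```bash

python3 -m jog '[{"hand":0,"dx":1.2,"dy":2.6,"dz":0,"rx":0,"ry":0,"rz":-0.004},{"hand":0,"dx":0,"dy":0,"dz":4,"rx":0,"ry":0,"rz":0},{"hand":0,"dx":0,"dy":0,"dz":2,"rx":0,"ry":0,"rz":0},{"hand":0,"dx":0,"dy":0,"dz":0,"rx":0,"ry":0,"rz":0}]'
python3 go.py 521.6 154.2 60 2.983
python3 -m jog '[{"hand":0,"dx":0,"dy":0,"dz":2,"rx":0,"ry":0,"rz":0},{"hand":0,"dx":0,"dy":0,"dz":2,"rx":0,"ry":0,"rz":0},{"hand":0,"dx":0,"dy":0,"dz":0,"rx":0,"ry":0,"rz":0}]'
python3 go.py 521.6 154.2 60 2.983
```

```text
clock: 5.65
position: [521.2, 155.2, 58.2]
ee_rot: [0.079, 0.997, -0.0, -0.0]
contact_force: [0.8, -0.8, -1.2]
gripper_width: 20.6
t 5.65 pos [521.2 155.2  58.2] yaw 2.9837 F [ 0.8 -0.8 -1.2] w 20.6
d tool [-0.6 -0.9 -1.8] rot [-0.0002 -0.0004  0.0007]
clock: 5.9
position: [521.2, 155.1, 53.8]
ee_rot: [0.079, 0.997, -0.0, -0.0]
contact_force: [-0.2, 0.9, -1.7]
gripper_width: 20.3
t 5.9 pos [521.2 155.1  53.8] yaw 2.9835 F [-0.2  0.9 -1.7] w 20.3
d tool [-0.6 -0.8 -6.2] rot [-0.0006 -0.0008  0.0005]
```

```bash

python3 -m jog '[{"hand":0,"dx":0,"dy":0,"dz":1.5,"rx":0,"ry":0,"rz":0},{"hand":0,"dx":0,"dy":0,"dz":0,"rx":0,"ry":0,"rz":0}]'
python3 -m jog '[{"hand":0,"dx":0,"dy":0,"dz":1.5,"rx":0,"ry":0,"rz":0},{"hand":0,"dx":0,"dy":0,"dz":0,"rx":0,"ry":0,"rz":0}]'
python3 -c "
from bench import arm;s=arm.read_state();print(s['position'],s['contact_force'],s['wrist_torque'])"
```

```text
clock: 6.07
position: [521.3, 155.1, 52.5]
ee_rot: [0.079, 0.997, -0.0, -0.0]
contact_force: [0.1, -0.5, -1.2]
gripper_width: 20.4
clock: 6.23
position: [521.3, 155.1, 51.1]
ee_rot: [0.079, 0.997, -0.0, -0.0]
contact_force: [-0.8, 0.0, -0.8]
gripper_width: 20.4
[521.34345344 155.12702036  51.06007936] [-0.80868988  0.00710293 -0.81313022] [ 0.00777245 -0.01294582  0.00793849]
```

```bash

for i in 1; do python3 -m jog '[{"hand":0,"dx":0,"dy":0,"dz":1.5,"rx":0,"ry":0,"rz":0},{"hand":0,"dx":0,"dy":0,"dz":0,"rx":0,"ry":0,"rz":0}]'; done
python3 -m jog '[{"hand":0,"dx":0,"dy":0,"dz":1.5,"rx":0,"ry":0,"rz":0},{"hand":0,"dx":0,"dy":0,"dz":0,"rx":0,"ry":0,"rz":0}]'
python3 -c "
from bench import arm;s=arm.read_state();print(s['position'],s['contact_force'],s['wrist_torque'])"
```

```text
clock: 6.4
position: [521.3, 155.1, 49.6]
ee_rot: [0.079, 0.997, -0.0, -0.0]
contact_force: [0.4, 0.1, -1.4]
gripper_width: 20.5
clock: 6.57
position: [521.3, 155.1, 48.1]
ee_rot: [0.079, 0.997, -0.0, -0.0]
contact_force: [-0.9, -0.4, -1.7]
gripper_width: 20.1
[521.33745286 155.11997076  48.06404256] [-0.89945591 -0.37163155 -1.72162972] [-0.00702594  0.01712392 -0.01863354]
```

No contact at the foam face height, so it appears to be entering the pocket. I go on until something resists.

```bash

python3 -m jog '[{"hand":0,"dx":0,"dy":0,"dz":1.5,"rx":0,"ry":0,"rz":0},{"hand":0,"dx":0,"dy":0,"dz":0,"rx":0,"ry":0,"rz":0}]'
python3 -m jog '[{"hand":0,"dx":0,"dy":0,"dz":1.5,"rx":0,"ry":0,"rz":0},{"hand":0,"dx":0,"dy":0,"dz":0,"rx":0,"ry":0,"rz":0}]'
python3 - <<'E'
from h import *
from bench import arm
s=arm.read_state();print(s['position'],s['contact_force'],s['wrist_torque'])
for n in("side",):
    d=arm.get_image(n); np.savez(n+"4.npz",**d)
    cv2.imwrite(f"pics/{n}4.png",cv2.resize(d["img"][230:340,197:327],None,fx=6,fy=5.4,interpolation=cv2.INTER_CUBIC)[:,:,::-1])
E
```

```text
clock: 6.73
position: [521.3, 155.1, 46.5]
ee_rot: [0.079, 0.997, -0.0, -0.0]
contact_force: [0.7, -0.2, -1.2]
gripper_width: 20.4
clock: 6.9
position: [521.7, 155.3, 45.2]
ee_rot: [0.079, 0.997, 0.0, 0.0]
contact_force: [0.9, -0.1, -1.9]
gripper_width: 20.3
[521.67780457 155.25418171  45.2221849 ] [ 0.923933   -0.14172065 -1.89775967] [ 0.01069412 -0.16393007 -0.08210038]
```

View pics/side4.png

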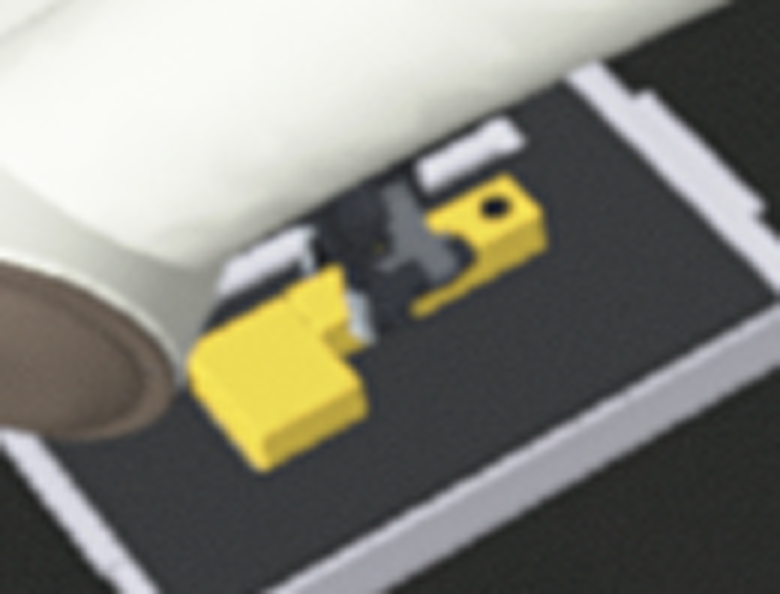

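```bash
python3 - <<'E'
from h import *
th=1.412;e=np.array([np.cos(th),np.sin(th)]);f=np.array([-e[1],e[0]]); C=np.array([521.6,154.2])
def W(x,y,z): return np.r_[C+x*e+y*f,z]
for k in "34":
    d=dict(np.load(f"side{k}.npz")); im=d["img"]
    for u in (244,250,284,287):
        col=im[:,u].astype(int); 
        print(k,u,[(v,tuple(int(a) for a in col[v])) for v in range(255,322) if col[v,0]>70 and col[v,2]<col[v,0]*.6][-12:])
d=dict(np.load("side4.npz"))
for z in(29,39,67,69): print(z,proj(d,[W(45,37,z),W(-60,11,z)]).round(1))
E
```

```text
3 244 [(297, (235, 216, 84)), (298, (236, 219, 86)), (299, (235, 215, 83)), (300, (229, 206, 82)), (301, (209, 183, 71)), (302, (189, 165, 64)), (303, (184, 162, 63)), (304, (186, 164, 64)), (305, (183, 161, 61)), (306, (184, 162, 59)), (307, (183, 162, 67)), (308, (174, 158, 97))]
3 250 [(293, (235, 218, 85)), (294, (236, 218, 85)), (295, (236, 217, 85)), (296, (233, 212, 83)), (297, (221, 193, 75)), (298, (193, 169, 66)), (299, (183, 162, 63)), (300, (184, 163, 65)), (301, (184, 162, 63)), (302, (184, 162, 62)), (303, (184, 162, 63)), (304, (180, 160, 79))]
3 284 [(261, (243, 223, 86)), (262, (241, 224, 87)), (263, (230, 207, 80)), (264, (206, 181, 70)), (265, (185, 164, 63)), (266, (184, 163, 63)), (267, (185, 161, 62)), (268, (184, 162, 63)), (269, (184, 161, 61)), (270, (185, 164, 63)), (271, (175, 156, 63)), (272, (136, 121, 60))]
3 287 [(261, (93, 85, 54)), (262, (115, 104, 57)), (263, (114, 104, 59)), (264, (117, 106, 55)), (265, (130, 116, 58)), (266, (137, 123, 59)), (267, (148, 131, 62)), (268, (159, 141, 62)), (269, (161, 142, 63)), (270, (140, 124, 60)), (271, (96, 86, 5
[... 477 characters left out ...]
 (308, (189, 167, 65)), (309, (186, 163, 64)), (310, (162, 144, 63)), (311, (112, 102, 61))]
4 284 [(267, (237, 211, 82)), (268, (245, 228, 88)), (269, (243, 228, 88)), (270, (235, 213, 82)), (271, (211, 185, 72)), (272, (190, 169, 66)), (273, (187, 165, 64)), (274, (189, 166, 64)), (275, (188, 166, 64)), (276, (178, 158, 64)), (277, (150, 134, 62)), (278, (105, 96, 62))]
4 287 [(269, (113, 102, 59)), (270, (113, 103, 58)), (271, (115, 104, 58)), (272, (124, 112, 59)), (273, (138, 124, 61)), (274, (148, 132, 62)), (275, (142, 127, 64)), (276, (105, 96, 59))]
29 [[249.5 312.6]
 [285.6 278. ]]
39 [[249.  310. ]
 [285.3 275.3]]
67 [[247.5 302.5]
 [284.6 267.5]]
69 [[247.4 302. ]
 [284.5 266.9]]
```

The side face of the blade shows 22 mm of its 28 mm above the foam (bottom edge on the foam line at v≈311–314, against 7.5 px before). So the scraper is about 6 mm into the pocket. I continue.

```bash

python3 -m jog '[{"hand":0,"dx":0,"dy":0,"dz":1.5,"rx":0,"ry":0,"rz":0},{"hand":0,"dx":0,"dy":0,"dz":0,"rx":0,"ry":0,"rz":0}]'
python3 -m jog '[{"hand":0,"dx":0,"dy":0,"dz":1.5,"rx":0,"ry":0,"rz":0},{"hand":0,"dx":0,"dy":0,"dz":0,"rx":0,"ry":0,"rz":0}]'
python3 -c "
from bench import arm;s=arm.read_state();print(s['position'],s['contact_force'],s['wrist_torque'])"
```

```text
clock: 7.12
position: [522.0, 155.4, 44.3]
ee_rot: [0.079, 0.997, 0.0, 0.001]
contact_force: [0.1, -0.5, 1.5]
gripper_width: 20.4
clock: 7.28
position: [522.2, 155.5, 43.5]
ee_rot: [0.079, 0.997, 0.0, 0.001]
contact_force: [-0.6, -0.4, 5.3]
gripper_width: 20.5
[522.22442842 155.48824817  43.49925666] [-0.62842672 -0.38391905  5.34652957] [-0.10441984  0.30750396 -0.03476986]
```

```bash

python3 -m jog '[{"hand":0,"dx":0,"dy":0,"dz":1.5,"rx":0,"ry":0,"rz":0},{"hand":0,"dx":0,"dy":0,"dz":0,"rx":0,"ry":0,"rz":0}]'
python3 - <<'E'
from h import *
from bench import arm
s=arm.read_state();print(s['position'],s['contact_force'],s['wrist_torque'])
for n in("side",):
    d=arm.get_image(n); im=d["img"]
    for u in (244,250,284): print(u,[(v,int(im[v,u,0])) for v in range(264,322) if im[v,u,0]>70 and im[v,u,2]<im[v,u,0]*.6][-11:])
E
```

```text
clock: 7.45
position: [522.5, 155.6, 42.6]
ee_rot: [0.078, 0.997, 0.0, 0.001]
contact_force: [-2.0, -1.2, 9.3]
gripper_width: 20.4
[522.45382665 155.58549586  42.59878296] [-1.98108063 -1.19084847  9.28231271] [-0.1345542   0.51398536 -0.05113233]
244 [(305, 238), (306, 238), (307, 237), (308, 230), (309, 211), (310, 190), (311, 189), (312, 191), (313, 180), (314, 150), (315, 107)]
250 [(301, 238), (302, 238), (303, 239), (304, 235), (305, 221), (306, 193), (307, 185), (308, 189), (309, 186), (310, 162), (311, 113)]
284 [(268, 235), (269, 245), (270, 239), (271, 223), (272, 194), (273, 187), (274, 189), (275, 187), (276, 180), (277, 150), (278, 104)]
```

Resistance has begun at about 8 mm in (5 to 9 N), which is where the cheeks should be. I release and look.

```bash

python3 -m jog '[{"hand":0,"dx":0,"dy":0,"dz":-1.5,"rx":0,"ry":0,"rz":0},{"hand":40,"dx":0,"dy":0,"dz":0,"rx":0,"ry":0,"rz":0},{"hand":60,"dx":0,"dy":0,"dz":0,"rx":0,"ry":0,"rz":0},{"hand":60,"dx":0,"dy":0,"dz":0,"rx":0,"ry":0,"rz":0},{"hand":60,"dx":0,"dy":0,"dz":0,"rx":0,"ry":0,"rz":0}]'
python3 -m jog '[{"hand":60,"dx":0,"dy":0,"dz":-20,"rx":0,"ry":0,"rz":0},{"hand":60,"dx":0,"dy":0,"dz":-36,"rx":0,"ry":0,"rz":0},{"hand":0,"dx":0,"dy":-20,"dz":-20,"rx":0,"ry":0,"rz":0},{"hand":0,"dx":0,"dy":-20,"dz":0,"rx":0,"ry":0,"rz":0},{"hand":0,"dx":0,"dy":-8,"dz":0,"rx":0,"ry":0,"rz":0}]'
python3 go.py 521.6 154.2 60 2.983
python3 - <<'E'
from h import *
from bench import arm
for n in("side","top"):
    d=arm.get_image(n); np.savez(n+"5.npz",**d)
    o=(197,230) if n=="side" else (155,190)
    cv2.imwrite(f"pics/{n}5.png",cv2.resize(d["img"][o[1]:o[1]+110,o[0]:o[0]+130],None,fx=6,fy=5.4,interpolation=cv2.INTER_CUBIC)[:,:,::-1])
E
```

```text
clock: 7.92
position: [521.2, 155.1, 42.0]
ee_rot: [0.079, 0.997, -0.0, -0.0]
contact_force: [-0.2, 0.5, -0.4]
gripper_width: 60.0
clock: 8.33
position: [513.7, 106.7, 119.5]
ee_rot: [0.079, 0.997, 0.001, 0.001]
contact_force: [-0.7, -0.3, 0.2]
gripper_width: 24.7
t 8.3333 pos [513.7 106.7 119.5] yaw 2.9824 F [-0.7 -0.3  0.2] w 24.7
d tool [-0.2 48.1 59.6] rot [ 0.0014  0.0013 -0.0006]
```

View pics/side5.png

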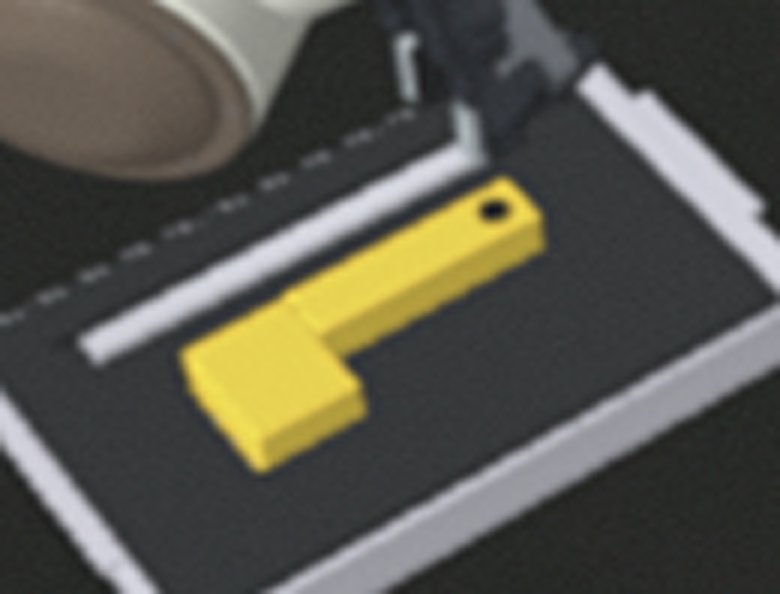

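View pics/top5.png

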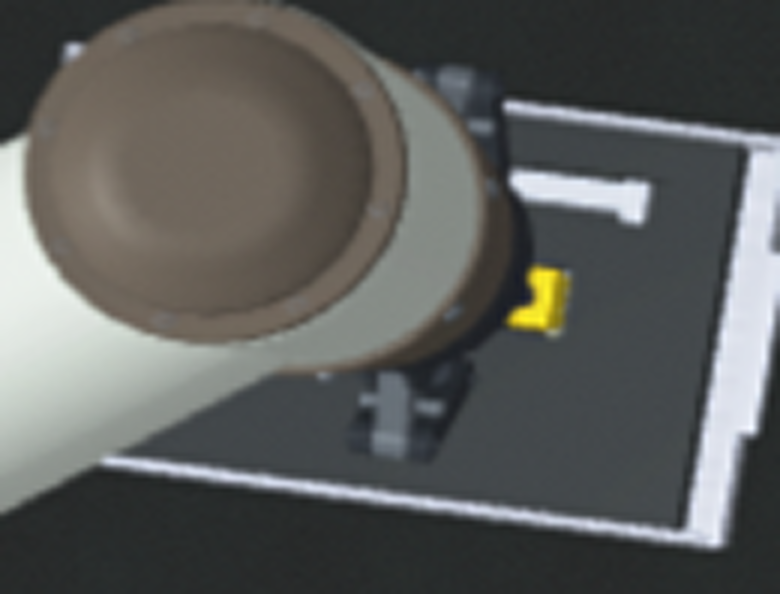

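The side view shows the scraper lying in the pocket, with its blade at (270,380) and tail at (540,215), and no pale floor exposed beside it. Now I press the handle end with the fingers shut.

```bash

python3 -m jog '[{"hand":0,"dx":0,"dy":0,"dz":0,"rx":0,"ry":0,"rz":0},{"hand":0,"dx":0,"dy":0,"dz":0,"rx":0,"ry":0,"rz":0},{"hand":0,"dx":0,"dy":0,"dz":38,"rx":0,"ry":0,"rz":0},{"hand":0,"dx":0,"dy":0,"dz":17,"rx":0,"ry":0,"rz":0},{"hand":0,"dx":0,"dy":0,"dz":0,"rx":0,"ry":0,"rz":0}]'
python3 -m jog '[{"hand":0,"dx":0,"dy":0,"dz":3,"rx":0,"ry":0,"rz":0},{"hand":0,"dx":0,"dy":0,"dz":0,"rx":0,"ry":0,"rz":0}]'
python3 -m jog '[{"hand":0,"dx":0,"dy":0,"dz":3,"rx":0,"ry":0,"rz":0},{"hand":0,"dx":0,"dy":0,"dz":0,"rx":0,"ry":0,"rz":0}]'
```

```text
clock: 8.85
position: [511.2, 107.2, 59.1]
ee_rot: [0.079, 0.997, -0.002, -0.004]
contact_force: [-0.8, 0.3, -0.4]
gripper_width: -0.2
clock: 9.02
position: [514.5, 108.5, 60.5]
ee_rot: [0.078, 0.997, -0.0, 0.0]
contact_force: [0.4, -0.4, 0.2]
gripper_width: -0.2
clock: 9.18
position: [514.4, 108.2, 57.9]
ee_rot: [0.079, 0.997, 0.0, 0.001]
contact_force: [-0.8, -0.0, 0.0]
gripper_width: 0.1
```

```bash

python3 -m jog '[{"hand":0,"dx":0,"dy":0,"dz":2,"rx":0,"ry":0,"rz":0},{"hand":0,"dx":0,"dy":0,"dz":0,"rx":0,"ry":0,"rz":0}]'
python3 -m jog '[{"hand":0,"dx":0,"dy":0,"dz":2,"rx":0,"ry":0,"rz":0},{"hand":0,"dx":0,"dy":0,"dz":0,"rx":0,"ry":0,"rz":0}]'
python3 -m jog '[{"hand":0,"dx":0,"dy":0,"dz":2,"rx":0,"ry":0,"rz":0},{"hand":0,"dx":0,"dy":0,"dz":0,"rx":0,"ry":0,"rz":0}]'
```

```text
clock: 9.35
position: [514.9, 108.0, 56.6]
ee_rot: [0.079, 0.997, 0.0, 0.001]
contact_force: [-0.7, -0.5, 3.8]
gripper_width: -0.1
clock: 9.52
position: [514.6, 108.0, 54.0]
ee_rot: [0.079, 0.997, 0.001, 0.001]
contact_force: [0.9, -0.9, 3.5]
gripper_width: -0.2
clock: 9.68
position: [514.3, 107.7, 51.6]
ee_rot: [0.079, 0.997, 0.0, 0.0]
contact_force: [0.3, -2.6, 3.3]
gripper_width: -0.1
```

It goes down about 5 mm with about 3.5 N. Now the blade's turn.

```bash

python3 -m jog '[{"hand":0,"dx":0,"dy":0,"dz":-25,"rx":0,"ry":0,"rz":0},{"hand":0,"dx":4,"dy":38,"dz":0,"rx":0,"ry":0,"rz":0},{"hand":0,"dx":4,"dy":38,"dz":0,"rx":0,"ry":0,"rz":0},{"hand":0,"dx":0,"dy":17,"dz":0,"rx":0,"ry":0,"rz":0},{"hand":0,"dx":0,"dy":0,"dz":13,"rx":0,"ry":0,"rz":0}]'
python3 go.py 520.8 199.9 60 2.983
python3 -m jog '[{"hand":0,"dx":0,"dy":0,"dz":2,"rx":0,"ry":0,"rz":0},{"hand":0,"dx":0,"dy":0,"dz":0,"rx":0,"ry":0,"rz":0}]'
python3 -m jog '[{"hand":0,"dx":0,"dy":0,"dz":3,"rx":0,"ry":0,"rz":0},{"hand":0,"dx":0,"dy":0,"dz":0,"rx":0,"ry":0,"rz":0}]'
python3 -m jog '[{"hand":0,"dx":0,"dy":0,"dz":2,"rx":0,"ry":0,"rz":0},{"hand":0,"dx":0,"dy":0,"dz":0,"rx":0,"ry":0,"rz":0}]'
```

```text
clock: 10.1
position: [523.0, 205.5, 65.1]
ee_rot: [0.077, 0.997, 0.002, 0.003]
contact_force: [0.4, 0.8, 0.5]
gripper_width: -0.2
t 10.1 pos [523.  205.5  65.1] yaw 2.988 F [0.4 0.8 0.5] w -0.2
d tool [ 1.3 -5.9  5.1] rot [0.0048 0.0052 0.005 ]
clock: 10.27
position: [519.2, 200.2, 59.7]
ee_rot: [0.079, 0.997, -0.001, -0.002]
contact_force: [1.3, -1.1, -0.0]
gripper_width: -0.1
clock: 10.43
position: [520.6, 200.3, 58.1]
ee_rot: [0.079, 0.997, -0.0, -0.0]
contact_force: [-0.1, -0.0, -0.4]
gripper_width: -0.1
clock: 10.6
position: [521.0, 200.6, 56.8]
ee_rot: [0.079, 0.997, 0.0, 0.0]
contact_force: [-0.7, -0.0, 2.2]
gripper_width: 0.2
```

```bash

python3 -m jog '[{"hand":0,"dx":0,"dy":0,"dz":3,"rx":0,"ry":0,"rz":0},{"hand":0,"dx":0,"dy":0,"dz":0,"rx":0,"ry":0,"rz":0}]'
python3 -m jog '[{"hand":0,"dx":0,"dy":0,"dz":3,"rx":0,"ry":0,"rz":0},{"hand":0,"dx":0,"dy":0,"dz":0,"rx":0,"ry":0,"rz":0}]'
python3 -m jog '[{"hand":0,"dx":0,"dy":0,"dz":3,"rx":0,"ry":0,"rz":0},{"hand":0,"dx":0,"dy":0,"dz":0,"rx":0,"ry":0,"rz":0}]'
```

```text
clock: 10.77
position: [521.1, 201.1, 53.4]
ee_rot: [0.079, 0.997, 0.001, 0.001]
contact_force: [1.2, 0.9, 1.5]
gripper_width: -0.8
clock: 10.93
position: [522.1, 201.7, 51.0]
ee_rot: [0.079, 0.997, 0.001, 0.002]
contact_force: [2.3, 1.3, 2.9]
gripper_width: -0.3
clock: 11.1
position: [520.5, 200.8, 47.1]
ee_rot: [0.079, 0.997, -0.0, -0.0]
contact_force: [0.5, 0.3, -0.5]
gripper_width: 0.3
```

```bash

python3 -m jog '[{"hand":0,"dx":0,"dy":0,"dz":2,"rx":0,"ry":0,"rz":0},{"hand":0,"dx":0,"dy":0,"dz":0,"rx":0,"ry":0,"rz":0}]'
python3 - <<'E'
from h import *
from bench import arm
for n in("side",):
    d=arm.get_image(n); np.savez(n+"6.npz",**d)
    o=(197,230) if n=="side" else (155,190)
    cv2.imwrite(f"pics/{n}6.png",cv2.resize(d["img"][o[1]:o[1]+110,o[0]:o[0]+130],None,fx=6,fy=5.4,interpolation=cv2.INTER_CUBIC)[:,:,::-1])
E
```

```text
clock: 11.27
position: [519.7, 200.6, 44.7]
ee_rot: [0.079, 0.997, -0.0, -0.001]
contact_force: [-0.6, 0.3, 2.0]
gripper_width: -0.2
```

View pics/side6.png

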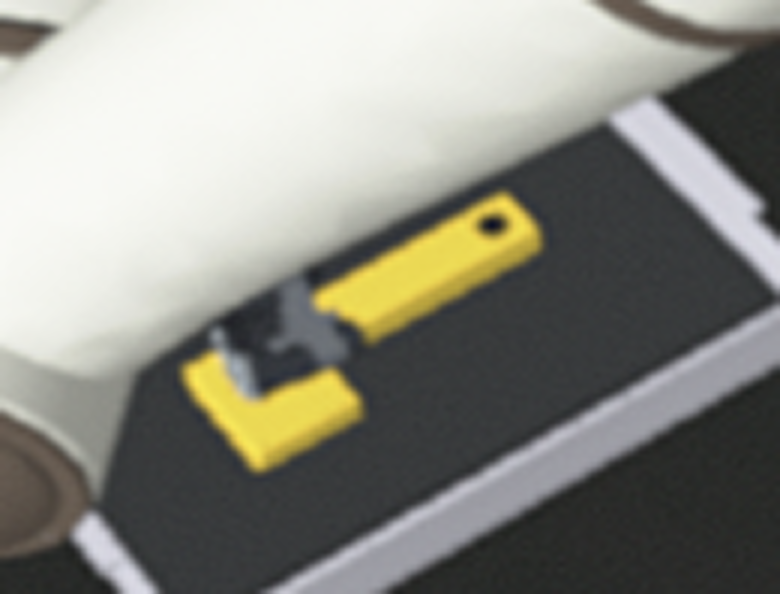

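The scraper is going in: the blade face at (310,440) has shrunk to a thin strip and the handle has come down too. I press on to a firm stop.

```bash

python3 -m jog '[{"hand":0,"dx":0,"dy":0,"dz":2,"rx":0,"ry":0,"rz":0},{"hand":0,"dx":0,"dy":0,"dz":0,"rx":0,"ry":0,"rz":0}]'
python3 -m jog '[{"hand":0,"dx":0,"dy":0,"dz":2,"rx":0,"ry":0,"rz":0},{"hand":0,"dx":0,"dy":0,"dz":0,"rx":0,"ry":0,"rz":0}]'
python3 -m jog '[{"hand":0,"dx":0,"dy":0,"dz":2,"rx":0,"ry":0,"rz":0},{"hand":0,"dx":0,"dy":0,"dz":0,"rx":0,"ry":0,"rz":0}]'
```

```text
clock: 11.48
position: [519.8, 200.3, 43.3]
ee_rot: [0.079, 0.997, -0.001, -0.001]
contact_force: [-3.2, 0.2, 6.3]
gripper_width: -0.1
clock: 11.65
position: [519.8, 200.0, 43.1]
ee_rot: [0.078, 0.997, -0.001, -0.001]
contact_force: [-6.6, -1.9, 15.9]
gripper_width: -0.2
clock: 11.82
position: [519.8, 200.0, 43.0]
ee_rot: [0.078, 0.997, -0.001, -0.001]
contact_force: [-10.5, -2.1, 28.2]
gripper_width: -0.2
```

Firm stop at z 43.0, exactly the blade's home height. Now back to the handle end.

```bash

python3 -m jog '[{"hand":0,"dx":0,"dy":0,"dz":-28,"rx":0,"ry":0,"rz":0},{"hand":0,"dx":-4,"dy":-38,"dz":0,"rx":0,"ry":0,"rz":0},{"hand":0,"dx":-4,"dy":-38,"dz":0,"rx":0,"ry":0,"rz":0},{"hand":0,"dx":0,"dy":-17,"dz":0,"rx":0,"ry":0,"rz":0},{"hand":0,"dx":0,"dy":0,"dz":8,"rx":0,"ry":0,"rz":0}]'
python3 -m jog '[{"hand":0,"dx":0,"dy":0,"dz":3,"rx":0,"ry":0,"rz":0},{"hand":0,"dx":0,"dy":0,"dz":0,"rx":0,"ry":0,"rz":0}]'
python3 go.py 514 106.8 45 2.983
python3 -m jog '[{"hand":0,"dx":0,"dy":0,"dz":3,"rx":0,"ry":0,"rz":0},{"hand":0,"dx":0,"dy":0,"dz":0,"rx":0,"ry":0,"rz":0}]'
python3 -m jog '[{"hand":0,"dx":0,"dy":0,"dz":3,"rx":0,"ry":0,"rz":0},{"hand":0,"dx":0,"dy":0,"dz":0,"rx":0,"ry":0,"rz":0}]'
```

```text
clock: 12.23
position: [512.9, 104.6, 59.8]
ee_rot: [0.081, 0.997, -0.0, -0.0]
contact_force: [0.2, 0.6, 0.4]
gripper_width: 0.0
clock: 12.4
position: [513.3, 107.7, 55.0]
ee_rot: [0.079, 0.997, -0.001, -0.001]
contact_force: [0.7, 1.2, -0.5]
gripper_width: -0.1
t 12.4 pos [513.3 107.7  55. ] yaw 2.9834 F [ 0.7  1.2 -0.5] w -0.1
d tool [-0.8 -0.7 10. ] rot [-0.0014 -0.0019  0.0004]
clock: 12.57
position: [513.8, 108.6, 52.6]
ee_rot: [0.078, 0.997, -0.0, -0.0]
contact_force: [-0.0, -0.4, -0.0]
gripper_width: -0.4
clock: 12.73
position: [513.7, 108.3, 49.8]
ee_rot: [0.079, 0.997, -0.0, -0.0]
contact_force: [-0.2, -0.0, -0.5]
gripper_width: 0.2
```

```bash

python3 -m jog '[{"hand":0,"dx":0,"dy":0,"dz":3,"rx":0,"ry":0,"rz":0},{"hand":0,"dx":0,"dy":0,"dz":0,"rx":0,"ry":0,"rz":0}]'
python3 -m jog '[{"hand":0,"dx":0,"dy":0,"dz":2,"rx":0,"ry":0,"rz":0},{"hand":0,"dx":0,"dy":0,"dz":0,"rx":0,"ry":0,"rz":0}]'
python3 -m jog '[{"hand":0,"dx":0,"dy":0,"dz":2,"rx":0,"ry":0,"rz":0},{"hand":0,"dx":0,"dy":0,"dz":0,"rx":0,"ry":0,"rz":0}]'
```

```text
clock: 12.9
position: [513.6, 107.9, 46.8]
ee_rot: [0.079, 0.997, -0.0, -0.0]
contact_force: [0.2, -0.0, 0.6]
gripper_width: -0.3
clock: 13.07
position: [514.0, 107.9, 45.2]
ee_rot: [0.079, 0.997, 0.0, 0.0]
contact_force: [-1.1, -0.6, -0.3]
gripper_width: -0.1
clock: 13.23
position: [514.2, 107.9, 45.1]
ee_rot: [0.078, 0.997, -0.0, 0.0]
contact_force: [-4.2, -0.9, 11.9]
gripper_width: -0.1
```

The handle end is also at a firm stop: z 45.1 against a home height of 45. I back off and check with both cameras and depth.

```bash

python3 -m jog '[{"hand":0,"dx":0,"dy":0,"dz":2,"rx":0,"ry":0,"rz":0},{"hand":0,"dx":0,"dy":0,"dz":0,"rx":0,"ry":0,"rz":0}]'
python3 -m jog '[{"hand":0,"dx":0,"dy":0,"dz":-36,"rx":0,"ry":0,"rz":0},{"hand":0,"dx":0,"dy":0,"dz":-40,"rx":0,"ry":0,"rz":0},{"hand":0,"dx":0,"dy":-38,"dz":-20,"rx":0,"ry":0,"rz":0},{"hand":0,"dx":0,"dy":-40,"dz":0,"rx":0,"ry":0,"rz":0},{"hand":0,"dx":0,"dy":-40,"dz":0,"rx":0,"ry":0,"rz":0}]'
python3 -m jog '[{"hand":0,"dx":0,"dy":-40,"dz":0,"rx":0,"ry":0,"rz":0},{"hand":0,"dx":0,"dy":-40,"dz":0,"rx":0,"ry":0,"rz":0},{"hand":0,"dx":0,"dy":-40,"dz":0,"rx":0,"ry":0,"rz":0},{"hand":0,"dx":0,"dy":0,"dz":0,"rx":0,"ry":0,"rz":0}]'
python3 - <<'E'
from h import *
from bench import arm
th=1.412;e=np.array([np.cos(th),np.sin(th)]);f=np.array([-e[1],e[0]]); C=np.array([521.6,154.2])
for n in("side","top"):
    d=arm.get_image(n); np.savez(n+"7.npz",**d)
    o=(197,230) if n=="side" else (155,190)
    cv2.imwrite(f"pics/{n}7.png",cv2.resize(d["img"][o[1]:o[1]+110,o[0]:o[0]+130],None,fx=6,fy=5.4,interpolation=cv2.INTER_CUBIC)[:,:,::-1])
    hsv=cv2.cvtColor(d["img"],cv2.COLOR_RGB2HSV); m=cv2.inRange(hsv,(22,120,190),(36,255,255))
    m=cv2.erode(m,np.ones((3,3)))
    P,uv=depth_pts(d,m>0); L=np.c_[(P[:,:2]-C)@np.c_[e,f],P[:,2]]; L=L[(abs(L[:,0])<75)&(abs(L[:,1])<45)]
    h=L[L[:,0]<20];b=L[L[:,0]>30]
    print(n,"blade z",np.median(b[:,2]),"handle z",np.median(h[:,2]),"x range",L[:,0].min(),L[:,0].max(),"fit slope",np.polyfit(h[:,0],h[:,2],1))
E
```

```text
clock: 13.4
position: [514.3, 107.9, 45.0]
ee_rot: [0.078, 0.997, -0.0, 0.001]
contact_force: [-7.8, 0.0, 24.2]
gripper_width: -0.2
clock: 13.82
position: [496.1, -8.0, 138.7]
ee_rot: [0.078, 0.997, 0.001, 0.002]
contact_force: [0.9, -0.2, -0.6]
gripper_width: 0.1
clock: 14.15
position: [474.7, -131.0, 136.6]
ee_rot: [0.082, 0.997, -0.0, -0.001]
contact_force: [0.4, 0.7, 0.2]
gripper_width: 0.1
side blade z 42.77266709285712 handle z 44.28571553256545 x range -57.983011815414784 65.94330793161829 fit slope [5.25622924e-03 4.42964265e+01]
  return _methods._mean(a, axis=axis, dtype=dtype,
  ret = ret.dtype.type(ret / rcount)
Traceback (most recent call last):
TypeError: expected non-empty vector for x
```

View pics/side7.png

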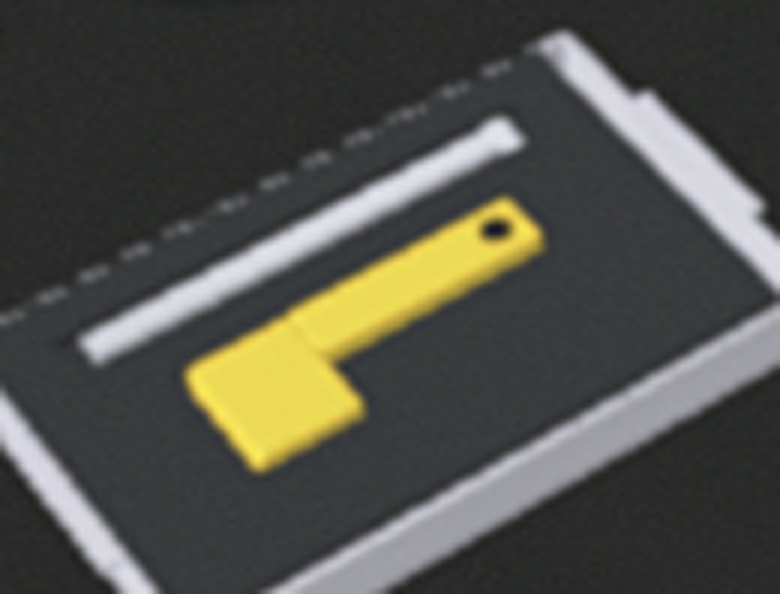

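View pics/top7.png

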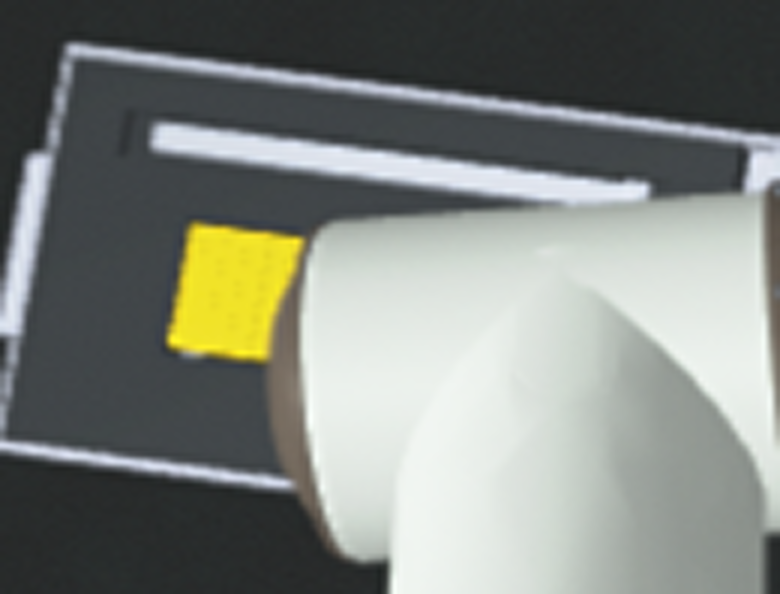

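The side view shows only a thin rim of the scraper above the foam all round, with the blade at (275,395) and the handle end at (525,220). The top view shows the blade at (235,290), flush in the pocket. Depth gives the blade at z 42.8 and the handle at 44.3 with a slope of 0.005. Home is 43 and 45. The robot is clear, so I hand it in.

```bash
python3 -c "
from bench import arm
print(arm.read_state()['contact_force'],arm.job_done())"
```

```text
the job is handed in; nothing more can be done
[-0.24692979  0.60543864  1.00249926] None
```

The small yellow boot scraper is in the tray's foam pocket, right way round and pressed fully home. I handed the job in at about 14 s of the 58 s allowed.

I gripped the handle mid-length and lowered it into the pocket. Resistance began about 8 mm in, so I released it and pressed the ends by turns (handle end, blade, handle end).

**Last checks**
- **Seating:** both ends reached a firm stop. The blade stopped at z 43.0 mm under 28 N and the handle at 45.0 mm under 24 N, against home heights of 43 and 45 mm.
- **Level:** side-camera depth put the blade at 42.8 mm and the handle at 44.3 mm, with a slope of about 0.005 rad.
- **Clearance:** the arm was about 137 mm above the bench and touching nothing.

**What failed or disagreed**
- The final top view was partly blocked by the arm, so the depth check failed there and only the blade was seen.
- The two cameras disagreed by about 1–2 mm on where the pocket lay along the tray.
- I did not measure the final sideways position in the pocket; I relied on the scraper having dropped in and bottomed out.
- I did not re-measure the cup, the door stop or the loose peg, but the arm's path stayed clear of all three.

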